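# Put the spare jaw away under the sliding cover and lock it

## Task

Lay the spare jaw insert flat, teeth up, in the open pocket of the sloped spares box and let go of it. Then slide the cover along its rails fully home over the pocket, and only then push the rivet's centre pin in the cover flush with its collar, so that the cover is locked. Leave the roller and the brass weight standing where they are.

Things in the scene. Friction and masses are not known exactly. Their poses are not given: they have to be found in the camera images.
- jaw_insert: spare serrated wedge jaw, a dark grey steel block 64 (x) x 28 (y) x 19 (z) mm, 0.14 kg give or take; lies on the desk, teeth up; origin at the centre of its underside, z up out of the teeth. Seen from above it tapers from 28 mm wide at its -x end to 20 mm at +x. Grip it across its width (y) about its middle, where it is 24 mm.
- spares_box: grey spares box on a steel stand, fixed for the run, 265 mm wide; its flat deck slopes up at 30 degrees away from the robot. Origin: centre of the deck. x up the slope, y level along it (robot's left), z square out of the deck. A back board along the upper edge (face at x = +60 mm) stands 60 mm square out of the deck and leans over the work: a vertical tool strikes it near the pin.
- pocket (a point): centre of the floor of the pocket, axes as the box's. The pocket is 84 (x) x 90 (y) mm and 26 deep, so the jaw in it lies below the deck; the back board's face is at x = +65 mm from here. Go in with the tool square to the deck, tilted 30 degrees. Beside it a stop 8 mm high lies on the deck from y = -51 mm outward; rails 8 mm high run along the cover's long edges.
- slide_cover (a joint): slide of the aluminium cover plate (100 mm along x, 125 mm along y, top face 5 mm above the deck, i.e. 31 mm above the pocket floor) along y: 0 = fully home, pocket covered, against its stop; 0.120 = fully open, shifted to +y. It stays where it is left; it takes about 3 N to move.
- cover_rib (a point): centre of the top of the black grip rib on the cover: the rib is 60 mm long (x), 12 mm wide (y), and rises 16 mm above the cover's top face; pinch it across its width or push it on its side. Moves with the cover; with the cover home it lies at y = -25 mm from the pocket.
- rivet_pin (a joint): travel of the rivet's centre pin into its collar: 0 = raised, 0.010 = flush with the collar. It has no spring, stays where it is left and takes about 5 N to push, along -z.
- pin_top (a point): centre of the flat top of the rivet's black centre pin (20 mm diameter), carried by the cover. Raised, it stands 10 mm above the collar (36 mm diameter, top 4.5 mm above the cover's top face). 38 mm down the slope from the back board's face. With the cover home it lies at y = +57 mm from the pocket.
- roller: plain steel roller, 20 mm diameter, 60 mm tall, standing on its end on the desk; origin at the centre of its underside. A bystander.
- check_weight: brass weight with a knob, 30 mm diameter, 47 mm tall, standing on the desk; origin at the centre of its underside. A bystander.
There are look-alikes about, which are no part of the job. What is shaped like the jaw_insert but blue or turquoise is not meant.

How it is judged:
On the way, in this order (a step that is already met when the one before it is completed fails the run):
1. the jaw insert lies flat in the pocket, let go (z of jaw_insert in the frame of pocket between -0.005 and 0.005 m and x of jaw_insert in the frame of pocket between -0.032 and 0.032 m and y of jaw_insert in the frame of pocket between -0.035 and 0.035 m and angle between the z axis of jaw_insert and the z axis of pocket, either way round below 0.15 rad and contact force between the fingers and jaw_insert below 0.3 N), for 0.2 s.
2. the cover is fully home (value of joint slide_cover below 0.003 m), for 0.2 s.
3. the rivet's pin is flush (value of joint rivet_pin above 0.008 m), for 0.1 s.
At the end, for the whole second after the job is handed in: the jaw insert lies at rest in the pocket, teeth up and flat on its floor (within 5 mm and 0.15 rad), the cover is home within 3 mm, and the rivet's pin is pushed in to within 2 mm of flush (z of jaw_insert in the frame of pocket between -0.005 and 0.005 m and x of jaw_insert in the frame of pocket between -0.032 and 0.032 m and y of jaw_insert in the frame of pocket between -0.035 and 0.035 m and angle between the z axis of jaw_insert and the z axis of pocket, either way round below 0.15 rad and linear speed of jaw_insert below 0.02 m/s and value of joint slide_cover below 0.003 m and value of joint rivet_pin above 0.008 m); the robot touches nothing.
It fails at once if the rivet's pin is pushed in (more than 4 mm) while the cover is more than 6 mm from home (value of joint rivet_pin above 0.004 m and value of joint slide_cover above 0.006 m).
It fails at once if the roller is shifted more than 30 mm or knocked over (distance of roller from where it was at the start of the episode above 0.03 m or angle between roller's own z axis and vertical above 0.5 rad).
It fails at once if the brass weight is shifted more than 30 mm or knocked over (distance of check_weight from where it was at the start of the episode above 0.03 m or angle between check_weight's own z axis and vertical above 0.5 rad).
It also fails if it takes over 53 s, if anything falls off the work surface, if the arm or the gripper's body presses on something with over 40 N, if the wrist force passes 120 N, or if a joint passes its speed limit or range.

## Robot

A 7-joint arm with a two-finger parallel gripper is mounted at the origin on a cart in front of the work surface, level with it; the furniture and walls round the work are solid. World frame = base frame: x ahead of the robot, y to its left, z up, the work surface at z = 0. Lengths are in m, angles in rad, forces in N, time in s.
With the tool pointing down it reaches from about 0.425 to 0.825 m from the base axis. Payload 3.6 kg.
Tool frame: the origin (TCP) lies at the very end of the fingers, on their centre line; the grasp point (between the pads) lies bot.grip_depth behind it (bot.grip_depth is the distance from the TCP to the grasp point, in m); z points along the fingers, y is the direction in which the jaws open and shut (so a half turn about z gives the same grasp; the last joint's range is limited). The gripper opens to 93 mm and grips with 3 to 60 N. Pads are 15 mm wide; open, the fingers measure 128 mm over their backs; the gripper's body (75 mm by 188 mm) begins 65 mm behind the grasp point.
Start: joints at [1.196, 0.615, -0.013, 1.423, 0.008, 1.103, -0.04], TCP at [0.222, -0.611, 0.219] pointing down, gripper open.
Joint ranges: [-3.12, 3.12], [-0.3, 2.06], [-1.34, 1.32], [0.26, 2.42], [-1.36, 4.5], [0.01, 1.98], [-2.84, 2.84]. Speed limits (rad/s): [2.79, 2.79, 3.14, 3.14, 3.14, 3.14, 3.14].

## Interface

Orientations are given as a 3x3 rotation matrix whose columns are the frame's x, y, z axes.
In Python, from station import bot gives the robot as it stands.
- The arm moves only by the tool jog_arm, never from a script. Its argument "plan" is one flat list of numbers, 4 for each row, row after row: the shift along the tool's x, y, z in mm, then the turn about the tool's z in rad. In form: [tx, ty, tz, spin, tx, ty, tz, spin, ...]. A call has 1 to 12 rows; each row shifts and turns the commanded pose from where the row before left it, along the tool's axes as they then stand; what a row does not reach is not made up. A row lasts 1/12 s, in which the tool goes at most 41.7 mm and 7.16 degrees, less where a joint would pass 70% of its speed; a pose out of reach is approached as far as the arm can. A call is refused whole if a number of a shift passes 41.7 or a number of a turn 0.125, either way. A call with a gripper value outside its range is refused whole. "grip" is the closure, from -1 (fully open) to 1 (shut), set as the call begins (left out, the last holds). The fingers move at their own pace and stop on an object; "grip_force" is the grip in N (left out, the last holds). Time passes only in rows, so rows that do not move let the fingers close. It gives the time, the measured TCP pose, the force and the opening at its end, in the units of the state.
- bot.read_state(): the state, without advancing time (a new reading comes with each control period).
- bot.snapshot(name): name is "scene" or "top" or "wrist"; returns (picture, depth): 384x512x3 uint8, red, green, blue; 384x512 float32, m along the optical axis (not along the pixel's ray), 0 where there is no reading.
- bot.get_calibration(name): a dict with "camera_matrix" (3x3 intrinsics, pixels), "k1" (the pictures are not rectified: a ray, as slopes to the right and down, at radius r is drawn at 1 + k1 r^2 times it, then the intrinsics apply), "pose" (4x4, takes a point from camera to world coordinates); the wrist camera has in their place "mount" (4x4, takes a point from camera to tool coordinates, whose origin is the TCP and whose axes are the flange's). Camera axes: x right, y up, looking along -z (the intrinsics and any distortion apply to the point x, -y, -z); pixel columns grow to the right and rows downward; lengths in m; the calibration is good to about 2 mm. A picture is of the moment at which its call begins: read the wrist's pose just before it. get_calibration takes no time and is no camera call.
- bot.close_job(): hands the job in, once; it reports no verdict.
The state is a dict: "t": time; "qpos": joint angles; "dq": joint speeds; "joint_torque": joint torques, N m; "position": TCP position; "eef_rot": TCP orientation; "contact_force": force on the tool from outside, world axes, zero at the start; "ft_torque": the same for the moment, N m; "width": finger opening in m.
Only numpy, scipy, OpenCV 4.12 (cv2) and the standard library are available. Lean on these libraries where they do the work, as an engineer would, in place of code of your own. Each camera call takes 0.05 s, during which the arm holds its last target.

## Working session

There is one attempt and no reset: what is moved stays moved. The work goes in short steps, Python scripts to look and compute and a tool call to move; the robot and the scene stay as the last step left them, time stands still between calls to the robot, and variables do not carry over. Pictures are saved under pics/ and viewed, and the job is handed in when it is done.

Besides the shell and the picture viewer there is one more tool, called after "Call:" as name(argument=value, ...) on one line, values as JSON. jog_arm: Moves the arm, as the interface text tells. Its arguments: {"type":"object","properties":{"plan":{"type":"array"},"grip":{"type":"number"},"grip_force":{"type":"number"}},"required":["plan"]}

```bash
ls; mkdir -p pics; python3 - <<'E'
from station import bot
import cv2, numpy as np
print(bot.read_state()); print(bot.grip_depth)
for n in ("scene","top","wrist"):
    c=bot.get_calibration(n); print(n,c)
    p,d=bot.snapshot(n)
    cv2.imwrite(f"pics/{n}0.png",p[:,:,::-1]); np.savez(f"pics/{n}0.npz",p=p,d=d)
print(bot.read_state()['t'])
E
```

```text
pics
{'t': 0.0, 'qpos': array([ 1.19550496,  0.61586637, -0.01262218,  1.42489153,  0.00809974,
        1.10341895, -0.04038515]), 'dq': array([-0.00069077, -0.00014706, -0.00061056, -0.00050202, -0.00068479,
        0.00053917,  0.00070789]), 'joint_torque': array([-1.01003441e-04, -4.58931363e+01,  2.09038099e-01, -1.65741187e+01,
       -6.10214355e-02,  2.04262231e-02,  2.44017938e-04]), 'position': array([ 0.2218841 , -0.61010767,  0.21751792]), 'eef_rot': array([[ 9.39757069e-01,  3.41841845e-01, -8.97053319e-04],
       [ 3.41843021e-01, -9.39754081e-01,  2.37000548e-03],
       [-3.28424719e-05, -2.53388081e-03, -9.99996789e-01]]), 'contact_force': array([ 0.12685401, -0.7894671 , -0.34020982]), 'ft_torque': array([ 0.00483282, -0.02129894, -0.03410254]), 'width': 0.09315898948682172}
0.0188
scene {'camera_matrix': array([[352.13817781,   0.        , 258.40236395],
       [  0.        , 352.13817781, 191.13884268],
       [  0.        ,   0.        ,   1.        ]]), 'k1': -0.026831787319411153, 'pose': array([[-0.78475329,  0.38064468, -0.48915428,  0.12915412],
       [-0.6
[... 492 characters left out ...]
 -0.23912804],
       [ 0.02050188,  0.08907978,  0.99581347,  1.48919292],
       [ 0.        ,  0.        ,  0.        ,  1.        ]])}
wrist {'camera_matrix': array([[287.17482019,   0.        , 253.53285053],
       [  0.        , 287.17482019, 190.17189956],
       [  0.        ,   0.        ,   1.        ]]), 'k1': 0.02404411813740795, 'mount': array([[-3.53577448e-04,  9.61018947e-01,  2.76482293e-01,
         7.78488618e-02],
       [ 9.99999860e-01,  2.31114293e-04,  4.75517556e-04,
         6.56229888e-04],
       [ 3.93082371e-04,  2.76482422e-01, -9.61018894e-01,
        -1.65060744e-01],
       [ 0.00000000e+00,  0.00000000e+00,  0.00000000e+00,
         1.00000000e+00]])}
0.15
```

View pics/scene0.png

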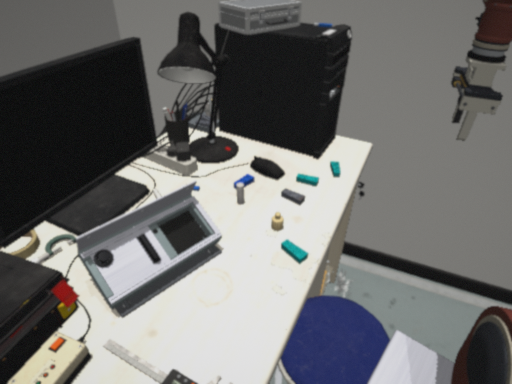

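View pics/top0.png

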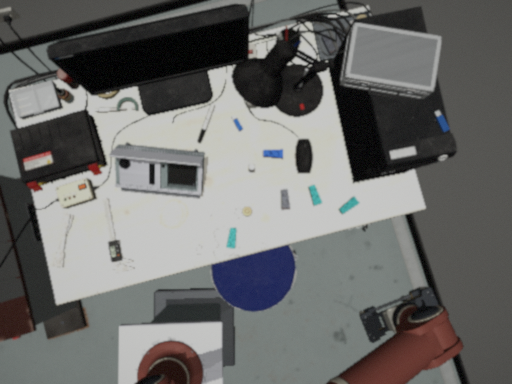

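View pics/wrist0.png

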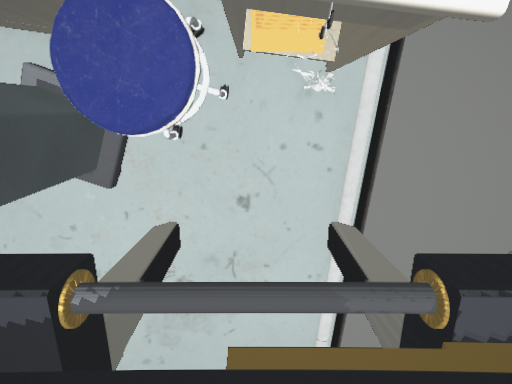

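The grey block at scene (292,196) / top (285,199) fits the jaw. The look-alikes, by top pixel, are blue (273,154) and (238,124), and teal (315,195), (348,205) and (232,238). The roller is at top (251,168), the weight at (247,211) and the box at (160,170). I'll confirm with a crop and then measure.

```bash
cat > h.py <<'E'
import numpy as np, cv2
from station import bot
def cam(n, st=None):
    c=bot.get_calibration(n)
    if n=="wrist":
        T=np.eye(4); T[:3,:3]=st['eef_rot']; T[:3,3]=st['position']
        P=T@c['mount']
    else: P=c['pose']
    return c['camera_matrix'],c['k1'],P
def rays(C,uv):
    K,k,P=C; uv=np.asarray(uv,float).reshape(-1,1,2)
    s=cv2.undistortPoints(uv,K,np.array([k,0,0,0.]),None,None,None,) .reshape(-1,2)
    d=np.c_[s[:,0],-s[:,1],-np.ones(len(s))]
    return P[:3,3],d@P[:3,:3].T
def onz(C,uv,z):
    o,d=rays(C,uv); return o+d*((z-o[2])/d[:,2])[:,None]
def onplane(C,uv,p,n):
    o,d=rays(C,uv); return o+d*((((p-o)@n)/(d@n)))[:,None]
def pts(C,uv,dep):
    o,d=rays(C,uv); return o+d*np.asarray(dep)[:,None]
def proj(C,X):
    K,k,P=C; X=np.asarray(X,float).reshape(-1,3)
    c=(X-P[:3,3])@P[:3,:3]; c=c*[1,-1,-1]
    return cv2.projectPoints(c.reshape(-1,1,3),np.zeros(3),np.zeros(3),K,np.array([k,0,0,0.]))[0].reshape(-1,2)
def tri(C1,u1,C2,u2):
    o1,d1=rays(C1,[u1]);o2,d2=rays(C2,[u2]);d1=d1[0]/np.linalg.norm(d1);d2=d2[0]/np.linalg.norm(d2)
    A=np.c_[d1,-d2];s=np.linalg.lstsq(A,o2-o1,rcond=None)[0]
    a=o1+s[0]*d1;b=o2+s[1]*d2
    return (a+b)/2,np.linalg.norm(a-b)
E
python3 - <<'E'
from h import *
a=np.load('pics/scene0.npz');b=np.load('pics/top0.npz')
c1=cv2.resize(a['p'][140:270,160:360],None,fx=3,fy=3,interpolation=cv2.INTER_CUBIC)
c2=cv2.resize(b['p'][100:250,100:370],None,fx=2.8,fy=2.8,interpolation=cv2.INTER_CUBIC)
cv2.imwrite('pics/c1.png',c1[:,:,::-1]);cv2.imwrite('pics/c2.png',c2[:,:,::-1])
S=cam('scene');T=cam('top')
# rough positions with depth
for n,C,D,L in (('scene',S,a,dict(jaw=(292,196),rol=(240,187),wt=(277,215),pin=(103,258),rib=(149,247),poc=(185,230))),('top',T,b,dict(jaw=(285,199),rol=(251,168),wt=(247,211),pin=(124,163),rib=(152,174),poc=(182,174),desk=(150,230)))):
    for k,u in L.items():
        dd=D['d'][u[1],u[0]]; print(n,k,dd,pts(C,[u],[dd])[0].round(4))
E
```

```text
scene jaw 0.96215665 [ 0.5227 -0.3579  0.0158]
scene rol 0.9182197 [ 0.6201 -0.2543  0.0587]
scene wt 0.8533808 [ 0.4892 -0.2392  0.0439]
scene pin 0.6597245 [0.6338 0.125  0.0981]
scene rib 0.70084274 [0.6009 0.0459 0.0866]
scene poc 0.7973622 [ 0.6163 -0.0585  0.049 ]
top jaw 1.4821385 [ 0.5277 -0.368   0.0118]
top rol 1.4369673 [ 0.623  -0.2611  0.0633]
top wt 1.4410167 [ 0.491  -0.2457  0.0471]
top pin 1.3879571 [0.6405 0.1171 0.1054]
top rib 1.4067886 [0.6083 0.0388 0.0854]
top poc 1.4442506 [ 0.6106 -0.0465  0.05  ]
top desk 1.4744934 [0.4401 0.0624 0.002 ]
```

View pics/c1.png

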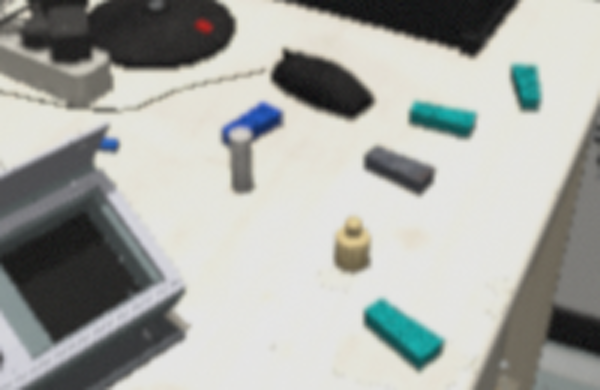

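View pics/c2.png

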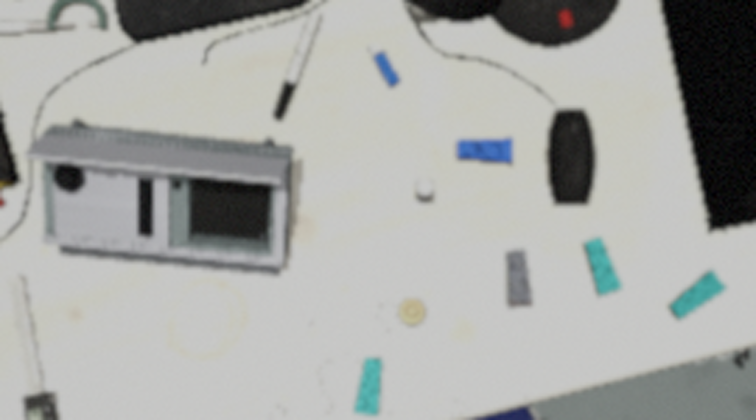

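The crop confirms the only grey tapered block is at scene (292,196) / top (285,199), with its wide end toward the robot. The others are blue or teal. Next I'll measure it and the box.

View pics/box_s.png

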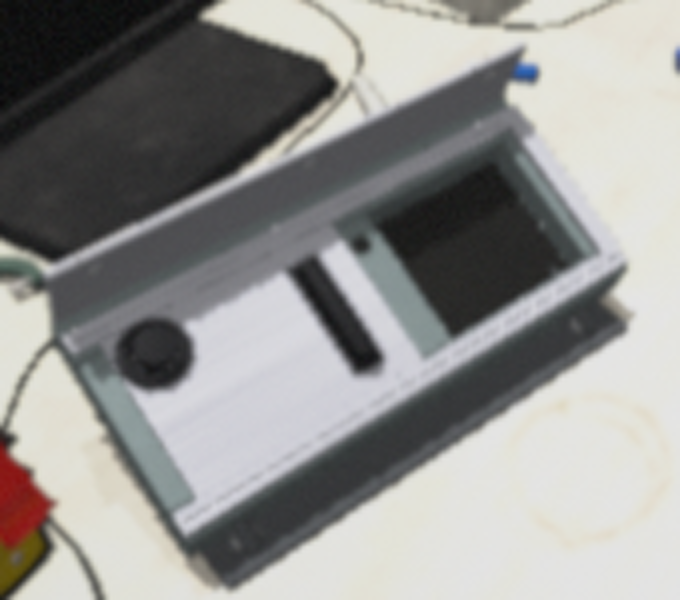

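View pics/box_t.png

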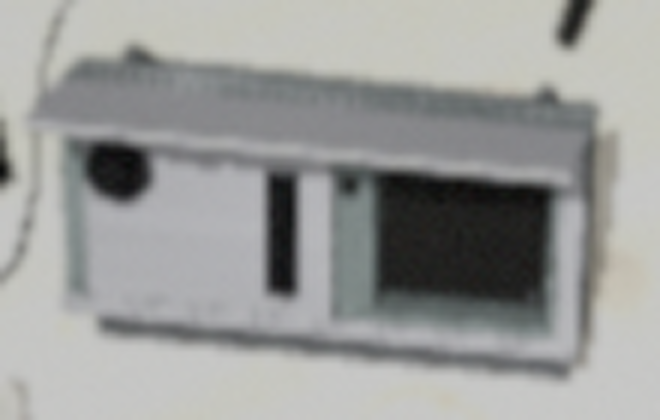

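Call:
jog_arm(plan=[34,-13,0,0,34,-13,0,0,34,-13,0,0,34,-13,0,0,34,-13,0,0,34,-13,0,0,34,-13,0,0,34,-13,0,0,34,-13,0,0,34,-13,0,0.12,0,0,0,0.12,0,0,0,0.12])

```text
t: 1.15
position: [0.5001, -0.3686, 0.218]
eef_rot: [[1.0, -0.01, 0.001], [-0.01, -1.0, 0.002], [0.001, -0.002, -1.0]]
contact_force: [-0.4, -0.7, 0.3]
width: 0.0931
```

```bash
cat > w.py <<'E'
from h import *
import sys
n=sys.argv[1]
st=bot.read_state(); p,d=bot.snapshot('wrist')
np.savez(f'pics/{n}.npz',p=p,d=d,R=st['eef_rot'],t=st['position'])
cv2.imwrite(f'pics/{n}.png',p[:,:,::-1])
print(st['t'],st['position'].round(4),st['eef_rot'].round(3).tolist(),st['dq'].round(3),st['width'])
E
python3 w.py w1
```

```text
1.15 [ 0.5001 -0.3686  0.218 ] [[1.0, -0.01, 0.001], [-0.01, -1.0, 0.002], [0.001, -0.002, -1.0]] [-0.188 -0.002  0.453  0.021 -0.219  0.    -1.213] 0.09309012662799471
```

View pics/w1.png

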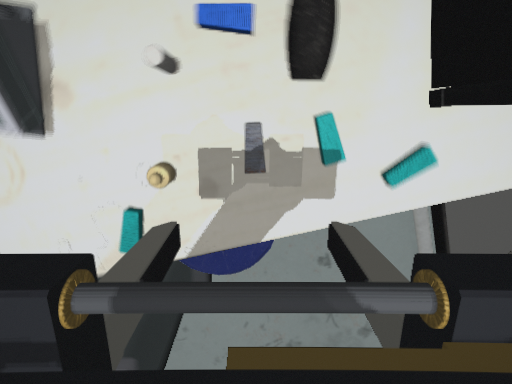

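Wrist view: the grey jaw is at (254,147) and teal blocks at (330,138), (410,165) and (131,229). The weight is at (159,175) and the roller at (158,58). I'll measure at rest.

```bash
python3 w.py w2; cat > jaw.py <<'E'
from h import *
import sys
D=np.load(f'pics/{sys.argv[1]}.npz'); C=cam('wrist',dict(eef_rot=D['R'],position=D['t']))
x0,y0,x1,y1=map(int,sys.argv[2:6]); 
p=D['p'][y0:y1,x0:x1].astype(int); thr=int(sys.argv[6])
m=((p.max(2)<thr)&(p.max(2)-p.min(2)<40)).astype(np.uint8)
m=cv2.morphologyEx(m,cv2.MORPH_OPEN,np.ones((3,3)))
nn,lab,s,ce=cv2.connectedComponentsWithStats(m); i=1+np.argmax(s[1:,4]); m=(lab==i).astype(np.uint8)
cnt=max(cv2.findContours(m,0,2)[0],key=cv2.contourArea).reshape(-1,2)+[x0,y0]
print(s[i],ce[i]+[x0,y0])
uv=np.argwhere(m)[:,::-1]+[x0,y0]; d=D['d'][uv[:,1],uv[:,0]]; X=pts(C,uv[d>0],d[d>0])
print('depth z pct',np.percentile(X[:,2],[5,25,50,75,95]).round(4),'mean xy',X[:,:2].mean(0).round(4))
for z in (.019,.0):
    W=onz(C,cnt,z); r=cv2.minAreaRect((W[:,:2]*1000).astype(np.float32)); print(z,'rect',np.round(r[0],1),np.round(r[1],1),r[2])
T=X[X[:,2]>.012]; c=T[:,:2].mean(0); u,s_,v=np.linalg.svd(T[:,:2]-c); print('pca',c.round(4),v[0]*np.sign(v[0,0]))
v0=v[0]*np.sign(v[0,0]); t=(T[:,:2]-c)@v0; q=(T[:,:2]-c)@[-v0[1],v0[0]]; print('len',np.ptp(t),'wid low/high',np.ptp(q[t<-.02]),np.ptp(q[t>.02]))
cv2.imwrite('pics/jm.png',cv2.resize(np.vstack([D['p'][y0:y1,x0:x1],np.repeat(m[:,:,None]*255,3,2)])[:,:,::-1],None,fx=4,fy=4))
E
python3 jaw.py w2 235 110 275 185 110
```

```text
1.2 [ 0.4985 -0.3705  0.2181] [[1.0, -0.017, -0.001], [-0.017, -1.0, 0.001], [-0.001, -0.001, -1.0]] [ 0.047 -0.005 -0.007  0.005  0.043  0.002  0.25 ] 0.09297588265058827
[  7  34  22  28 497] [252.49295775 158.98390342]
depth z pct [0.0157 0.0168 0.0173 0.0179 0.0189] mean xy [ 0.5127 -0.3693]
0.019 rect [ 514.4 -369. ] [34.4 26.4] 3.5035762786865234
0.0 rect [ 511.2 -368.8] [36.2 27.7] 3.5036911964416504
pca [ 0.5127 -0.3691] [ 0.99111771 -0.13298751]Traceback (most recent call last):
  File "jaw.py", line 16, in <module>
    v0=v[0]*np.sign(v[0,0]); t=(T[:,:2]-c)@v0; q=(T[:,:2]-c)@[-v0[1],v0[0]]; print('len',np.ptp(t),'wid low/high',np.ptp(q[t<-.02]),np.ptp(q[t>.02]))
                                                                                                                  ~~~~~~^^^^^^^^^^^
    return _methods._ptp(a, axis=axis, out=out, **kwargs)
           ~~~~~~~~~~~~~^^^^^^^^^^^^^^^^^^^^^^^^^^^^^^^^^
    umr_maximum(a, axis, None, out, keepdims),
    ~~~~~~~~~~~^^^^^^^^^^^^^^^^^^^^^^^^^^^^^^
ValueError: zero-size array to reduction operation maximum which has no identity
```

```bash
cat > jaw.py <<'E'
from h import *
import sys
D=np.load(f'pics/{sys.argv[1]}.npz'); C=cam('wrist',dict(eef_rot=D['R'],position=D['t']))
x0,y0,x1,y1=map(int,sys.argv[2:6])
uv=np.argwhere(np.ones((y1-y0,x1-x0)))[:,::-1]+[x0,y0]; d=D['d'][uv[:,1],uv[:,0]]
X=pts(C,uv,d); k=(d>0)&(X[:,2]>.010)&(X[:,2]<.04)
desk=X[(d>0)&(X[:,2]<.006)]; print('desk z',np.median(desk[:,2]).round(4))
m=np.zeros((384,512),np.uint8); m[uv[k][:,1],uv[k][:,0]]=1
n,lab,s,ce=cv2.connectedComponentsWithStats(m); i=1+np.argmax(s[1:,4]); k=k&(lab[uv[:,1],uv[:,0]]==i)
T=X[k]; print(s[i],'top z',np.percentile(T[:,2],[25,50,75]).round(4))
cnt=max(cv2.findContours((lab==i).astype(np.uint8),0,2)[0],key=cv2.contourArea).reshape(-1,2)
W=onz(C,cnt,.018); r=cv2.minAreaRect((W[:,:2]*1000).astype(np.float32)); print('rect',np.round(r[0],1),np.round(r[1],1),r[2])
c=T[:,:2].mean(0); u,s_,v=np.linalg.svd(T[:,:2]-c,full_matrices=False); v0=v[0]*np.sign(v[0,0]); print('pca',c.round(4),np.degrees(np.arctan2(v0[1],v0[0])))
t=(T[:,:2]-c)@v0; q=(T[:,:2]-c)@[-v0[1],v0[0]]; print('len',np.ptp(t),'wid low/high',np.ptp(q[t<-.02]),np.ptp(q[t>.02]))
E
python3 jaw.py w2 230 100 290 190
python3 - <<'E'
from h import *
b=np.load('pics/top0.npz')
S=cam('scene');T=cam('top'); a=np.load('pics/scene0.npz')
D=np.load('pics/w2.npz');C=cam('wrist',dict(eef_rot=D['R'],position=D['t']))
# two-view triangulation check of jaw centroid top
print(tri(T,(284.3,199.6),S,(292.7,195.5)))
for n,C,D,poly in (('scene',S,a,[(112,250),(135,243),(155,270),(128,285)]),('top',T,b,[(130,165),(146,168),(146,182),(122,180)])):
    m=np.zeros((384,512),np.uint8); cv2.fillPoly(m,[np.array(poly)],1)
    uv=np.argwhere(m)[:,::-1]; d=D['d'][uv[:,1],uv[:,0]]; X=pts(C,uv,d)[d>0]
    for _ in range(4):
        c=X.mean(0); u,s,v=np.linalg.svd(X-c,full_matrices=False); nrm=v[2]*np.sign(v[2,2]); e=(X-c)@nrm; X=X[abs(e)<2.5*e.std()]
    print(n,'cover',c.round(4),nrm.round(3),'rms',e.std())
E
```

```text
desk z -0.0009
[242 121  22  51 945] top z [0.0168 0.0174 0.0181]
rect [ 528.8 -369.6] [27.2 63.1] 89.02212524414062
pca [ 0.5275 -0.3677] 2.3760220976376285
len 0.06375705270946128 wid low/high 0.027419422962688976 0.02030803550922461
(array([ 0.52563213, -0.36587966,  0.01142885]), np.float64(0.0004981666032206164))
scene cover [0.6075 0.0845 0.0689] [-0.498  0.047  0.866] rms 0.0011963311594801328
top cover [0.6106 0.0912 0.0699] [-0.506  0.057  0.861] rms 0.0025796046338260226
```

Jaw at (0.528, -0.369), top about 18 mm above the desk, 63.8 mm long, 27→20 mm wide, yaw about 0. That matches the description. I'm descending now.

Call:
jog_arm(plan=[5,0,34,0,5,0,34,0,5,0,34,0,5,0,34,0,5,0,34,0,5,0,24,0,0,0,8,0,0,0,8,0,0,0,3,0,0,0,0,0])

```text
t: 2.08
position: [0.5271, -0.3736, 0.0064]
eef_rot: [[1.0, -0.011, 0.001], [-0.011, -1.0, -0.001], [0.001, 0.001, -1.0]]
contact_force: [0.5, 0.2, -0.0]
width: 0.0931
```

Call:
jog_arm(plan=[0,0,0,0,0,0,0,0,0,0,0,0,0,0,0,0,0,0,0,0,0,0,0,0], grip=1, grip_force=30)

```text
t: 2.58
position: [0.5274, -0.3728, 0.006]
eef_rot: [[1.0, -0.011, 0.0], [-0.011, -1.0, -0.0], [0.0, 0.0, -1.0]]
contact_force: [0.2, -0.5, 0.2]
width: 0.0573
```

Call:
jog_arm(plan=[0,0,0,0,0,0,0,0,0,0,0,0,0,0,0,0,0,0,0,0,0,0,0,0,0,0,0,0])

```text
t: 3.17
position: [0.5273, -0.3723, 0.0056]
eef_rot: [[1.0, -0.011, -0.0], [-0.011, -1.0, 0.001], [-0.0, -0.001, -1.0]]
contact_force: [0.8, 1.0, -0.1]
width: 0.0242
```

Call:
jog_arm(plan=[0,0,-10,0,0,0,-30,0,0,0,-40,0,0,0,-40,0,0,0,-40,0,0,0,-40,0,0,0,-40,0,0,0,-40,0,0,0,0,0])

```text
t: 3.92
position: [0.5305, -0.376, 0.2966]
eef_rot: [[1.0, -0.012, 0.016], [-0.012, -1.0, -0.012], [0.016, 0.011, -1.0]]
contact_force: [-0.1, -0.7, -0.1]
width: 0.024
```

```bash
python3 w.py w3
```

```text
3.9167 [ 0.5305 -0.376   0.2966] [[1.0, -0.012, 0.016], [-0.012, -1.0, -0.012], [0.016, 0.011, -1.0]] [ 0.001  0.058 -0.006  0.121  0.003 -0.101  0.001] 0.0239755017131702
```

View pics/w3.png

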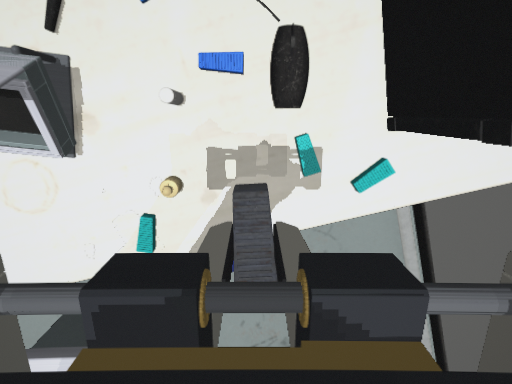

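Jaw held (width 24 mm). The commands contain no tilt, so I'm checking what happens at the joint limits: a slight outward tilt has appeared.

```bash
python3 - <<'E'
from h import *
s=bot.read_state(); print(s['qpos'].round(3)); 
E
```

```text
[ 0.54   0.554  0.075  1.327 -0.041  1.249 -0.966]
```

Call:
jog_arm(plan=[0,-35,0,0,0,-35,0,0,0,-35,0,0,0,-35,0,0,0,-35,0,0,0,-35,0,0,0,-35,0,0,0,-35,0,0,0,-35,0,0,0,0,0,0])

```text
t: 4.8
position: [0.5299, -0.0474, 0.2845]
eef_rot: [[1.0, 0.003, -0.003], [0.003, -1.0, 0.007], [-0.003, -0.007, -1.0]]
contact_force: [0.0, 1.7, -2.2]
width: 0.0243
```

```bash
python3 - <<'E'
from h import *
s=bot.read_state(); print(s['qpos'].round(3)); 
E
```

```text
[ 0.048  0.37   0.006  1.661 -0.01   1.113 -1.51 ]
```

Call:
jog_arm(plan=[0,0,-40,0,0,0,-40,0,0,0,-40,0,0,0,-40,0,0,0,-40,0,0,0,-40,0,0,0,-40,0])

```text
t: 5.38
position: [0.5298, -0.0583, 0.5668]
eef_rot: [[1.0, -0.012, -0.002], [-0.012, -1.0, -0.0], [-0.002, 0.0, -1.0]]
contact_force: [2.6, -0.5, -0.7]
width: 0.024
```

```bash
python3 - <<'E'
from h import *
s=bot.read_state(); print(s['qpos'].round(3),s['position'],s['eef_rot'][:,2].round(3)); 
E
```

```text
[ 0.05   0.328  0.033  0.947 -0.011  1.869 -1.505] [ 0.52977727 -0.0582595   0.56682237] [-0.002 -0.    -1.   ]
```

Call:
jog_arm(plan=[0,0,-30,0,0,0,-30,0,0,0,-30,0,0,0,0,0])

```text
t: 5.72
position: [0.5177, -0.057, 0.6234]
eef_rot: [[0.999, -0.013, 0.042], [-0.012, -1.0, -0.005], [0.042, 0.005, -0.999]]
contact_force: [-0.2, 1.0, -0.2]
width: 0.0241
```

```bash
python3 - <<'E'
from h import *
s=bot.read_state(); print(s['qpos'].round(3),s['position'],s['eef_rot'][:,2].round(3)); 
E
```

```text
[-0.014  0.32   0.152  0.8   -0.052  1.983 -1.475] [ 0.51766817 -0.05696516  0.62340288] [ 0.042 -0.005 -0.999]
```

Call:
jog_arm(plan=[0,0,20,0,0,0,20,0,0,0,0,0])

```text
t: 5.97
position: [0.5183, -0.0564, 0.5751]
eef_rot: [[1.0, -0.011, 0.024], [-0.011, -1.0, -0.003], [0.024, 0.002, -1.0]]
contact_force: [0.7, -0.1, -2.4]
width: 0.0242
```

```bash
python3 - <<'E'
from h import *
s=bot.read_state(); print(s['qpos'].round(3),s['position'],s['eef_rot'].round(3).tolist()); 
E
```

```text
[-0.021  0.292  0.145  0.98  -0.043  1.849 -1.477] [ 0.518303   -0.05641701  0.57514352] [[1.0, -0.011, 0.024], [-0.011, -1.0, -0.003], [0.024, 0.002, -1.0]]
```

Call:
jog_arm(plan=[0,0,10,0,0,0,0,0,0,0,0,0])

```text
t: 6.22
position: [0.5207, -0.0567, 0.5709]
eef_rot: [[0.999, -0.011, 0.036], [-0.011, -1.0, -0.004], [0.036, 0.003, -0.999]]
contact_force: [0.7, 0.3, -1.0]
width: 0.0242
```

```bash
python3 - <<'E'
from h import *
s=bot.read_state(); print(s['qpos'].round(4),s['position'],s['eef_rot'][:,2].round(4).tolist()); 
E
```

```text
[-0.0229  0.2856  0.1452  1.0008 -0.0424  1.8216 -1.4773] [ 0.5206683  -0.05672489  0.57089475] [0.036, -0.0039, -0.9993]
```

The reached (tilted) pose persists, so working against the wrist limit gives the required outward tilt. I'm continuing gently.

Call:
jog_arm(plan=[0,0,-25,0,0,0,-20,0,0,0,-15,0,0,0,-15,0,2,0,-15,0,2,0,-15,0,2,0,-15,0,2,0,-15,0])

```text
t: 6.88
position: [0.5051, -0.0542, 0.6499]
eef_rot: [[0.995, -0.012, 0.099], [-0.011, -1.0, -0.01], [0.099, 0.009, -0.995]]
contact_force: [-0.3, 0.2, -0.8]
width: 0.0244
```

```bash
cat > q.py <<'E'
from h import *
s=bot.read_state(); print(s['t'],s['qpos'].round(3).tolist(),s['position'].round(4).tolist(),s['eef_rot'].round(3).tolist())
E
python3 q.py
```

```text
6.8833 [-0.033, 0.279, 0.172, 0.784, -0.054, 1.982, -1.476] [0.5051, -0.0542, 0.6499] [[0.995, -0.012, 0.099], [-0.011, -1.0, -0.01], [0.099, 0.009, -0.995]]
```

Call:
jog_arm(plan=[4,0,-25,0,4,0,-25,0,4,0,-25,0,5,0,-25,0,5,0,-25,0,5,0,-25,0,6,0,-25,0,6,0,-25,0])

```text
t: 7.55
position: [0.4806, -0.048, 0.7151]
eef_rot: [[0.969, -0.014, 0.246], [-0.008, -1.0, -0.026], [0.247, 0.023, -0.969]]
contact_force: [-0.1, 0.5, -1.1]
width: 0.0239
```

```bash
python3 q.py
```

```text
7.55 [-0.096, 0.202, 0.235, 0.712, -0.057, 1.982, -1.483] [0.4806, -0.048, 0.7151] [[0.969, -0.014, 0.246], [-0.008, -1.0, -0.026], [0.247, 0.023, -0.969]]
```

Call:
jog_arm(plan=[8,0,-24,0,8,0,-24,0,9,0,-24,0,9,0,-24,0,10,0,-24,0,10,0,-24,0,10,0,-24,0])

```text
t: 8.13
position: [0.4708, -0.0415, 0.7683]
eef_rot: [[0.928, -0.017, 0.372], [-0.004, -0.999, -0.038], [0.372, 0.034, -0.928]]
contact_force: [1.0, 0.1, -0.9]
width: 0.0242
```

```bash
python3 q.py
```

```text
8.1333 [-0.156, 0.17, 0.296, 0.613, -0.064, 1.982, -1.492] [0.4708, -0.0415, 0.7683] [[0.928, -0.017, 0.372], [-0.004, -0.999, -0.038], [0.372, 0.034, -0.928]]
```

Call:
jog_arm(plan=[11,0,-23,0,11,0,-23,0,12,0,-23,0,12,0,-22,0,12,0,-22,0,0,0,0,0])

```text
t: 8.63
position: [0.4642, -0.0365, 0.8065]
eef_rot: [[0.888, -0.02, 0.459], [0.0, -0.999, -0.045], [0.46, 0.04, -0.887]]
contact_force: [-0.5, -0.5, -0.9]
width: 0.0241
```

```bash
python3 q.py
```

```text
8.6333 [-0.199, 0.155, 0.342, 0.532, -0.071, 1.982, -1.499] [0.4642, -0.0365, 0.8065] [[0.888, -0.02, 0.459], [0.0, -0.999, -0.045], [0.46, 0.04, -0.887]]
```

Call:
jog_arm(plan=[12,0,-22,0,13,0,-22,0,6,0,-10,0,0,0,0,0])

```text
t: 8.97
position: [0.4605, -0.0338, 0.8237]
eef_rot: [[0.867, -0.022, 0.498], [0.002, -0.999, -0.048], [0.498, 0.043, -0.866]]
contact_force: [0.2, -0.0, -1.9]
width: 0.0241
```

Call:
jog_arm(plan=[-15,0,25,0,-15,0,25,0,-15,0,25,0,-15,0,25,0,-15,0,25,0,-15,0,25,0,-15,0,25,0,-15,0,25,0,0,0,0,0])

```text
t: 9.72
position: [0.4513, -0.0437, 0.5823]
eef_rot: [[0.88, -0.022, 0.475], [0.001, -0.999, -0.049], [0.475, 0.044, -0.879]]
contact_force: [-0.6, 0.1, -3.4]
width: 0.0241
```

```bash
python3 q.py
```

```text
9.7167 [-0.35, -0.138, 0.294, 1.536, 0.118, 1.247, -1.64] [0.4513, -0.0437, 0.5823] [[0.88, -0.022, 0.475], [0.001, -0.999, -0.049], [0.475, 0.044, -0.879]]
```

Call:
jog_arm(plan=[0,0,0,0,0,0,0,0])

```text
t: 9.88
position: [0.4575, -0.0434, 0.5972]
eef_rot: [[0.866, -0.023, 0.5], [0.001, -0.999, -0.047], [0.501, 0.042, -0.865]]
contact_force: [0.0, 0.4, -0.4]
width: 0.0243
```

```bash
python3 q.py;python3 w.py w4
```

```text
9.8833 [-0.35, -0.138, 0.293, 1.507, 0.118, 1.246, -1.639] [0.4575, -0.0434, 0.5972] [[0.866, -0.023, 0.5], [0.001, -0.999, -0.047], [0.501, 0.042, -0.865]]
9.8833 [ 0.4575 -0.0434  0.5972] [[0.866, -0.023, 0.5], [0.001, -0.999, -0.047], [0.501, 0.042, -0.865]] [ 0.001 -0.001  0.001 -0.049  0.001 -0.002 -0.002] 0.02430002703987843
```

View pics/w4.png

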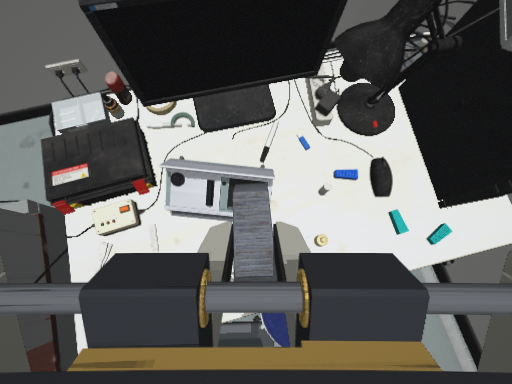

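Tilt is now 30.1° (tool z = 0.50, -0.047, -0.865), square to the deck. The box is at wrist pixel about (218,190), with the held jaw at (253,230) partly covering the pocket. I'm moving closer with a sideways offset so I can measure it.

Call:
jog_arm(plan=[-13,-13,33,0,-13,-13,33,0,-13,-13,33,0,-13,-13,33,0,-13,-13,33,0,-13,-13,33,0,-13,-13,33,0,-13,-13,33,0,-13,-13,33,0,-13,-13,33,0.08,0,0,0,0,0,0,0,0])

```text
t: 10.93
position: [0.5117, 0.0705, 0.242]
eef_rot: [[0.864, -0.082, 0.496], [-0.067, -0.997, -0.048], [0.499, 0.008, -0.867]]
contact_force: [0.7, 0.2, -0.0]
width: 0.0242
```

```bash
python3 q.py;python3 w.py w5
```

```text
10.9333 [-0.503, 0.21, 0.248, 2.204, 0.498, 0.275, -2.373] [0.5117, 0.0705, 0.242] [[0.864, -0.082, 0.496], [-0.067, -0.997, -0.048], [0.499, 0.008, -0.867]]
10.9333 [0.5117 0.0705 0.242 ] [[0.864, -0.082, 0.496], [-0.067, -0.997, -0.048], [0.499, 0.008, -0.867]] [ 0.031 -0.07   0.008 -0.025 -0.009  0.007  0.01 ] 0.02422294868563048
```

View pics/w5.png

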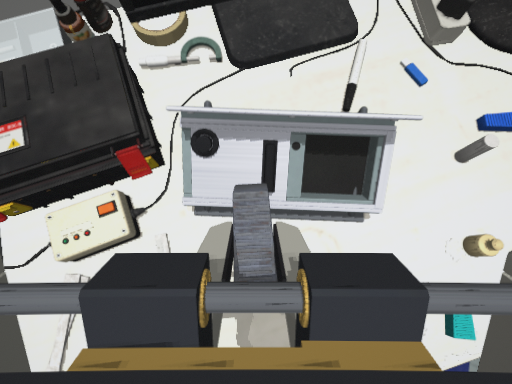

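```bash
python3 - <<'E'
from h import *
D=np.load('pics/w5.npz');C=cam('wrist',dict(eef_rot=D['R'],position=D['t']))
cv2.imwrite('pics/z5.png',cv2.resize(D['p'][95:215,160:425],None,fx=3,fy=3,interpolation=cv2.INTER_CUBIC)[:,:,::-1])
n=-D['R'][:,2]
def fit(poly):
    m=np.zeros((384,512),np.uint8); cv2.fillPoly(m,[np.array(poly)],1)
    uv=np.argwhere(m)[:,::-1]; d=D['d'][uv[:,1],uv[:,0]]; X=pts(C,uv,d)[d>0]
    for _ in range(4):
        c=X.mean(0); u,s,v=np.linalg.svd(X-c,full_matrices=False); nr=v[2]*np.sign(v[2,2]); e=(X-c)@nr; X=X[abs(e)<2.5*e.std()+1e-6]
    return c,nr,e.std(),X
c,nr,e,X=fit([(200,165),(255,165),(232,195),(200,195)]); print('cover',c,nr,e)
c2,nr2,e2,X2=fit([(312,140),(362,142),(360,180),(310,180)]); print('floor',c2,nr2,e2)
print('sep',(c-c2)@nr)
E
```

```text
cover [0.60229043 0.10207461 0.06877559] [0.92802123 0.20423252 0.31155364] 0.010621065220399512
floor [ 0.62109691 -0.0535887   0.04951451] [-0.50024517  0.0602668   0.86378393] 0.0007575256906312225
sep 0.020339552554190836
```

View pics/z5.png

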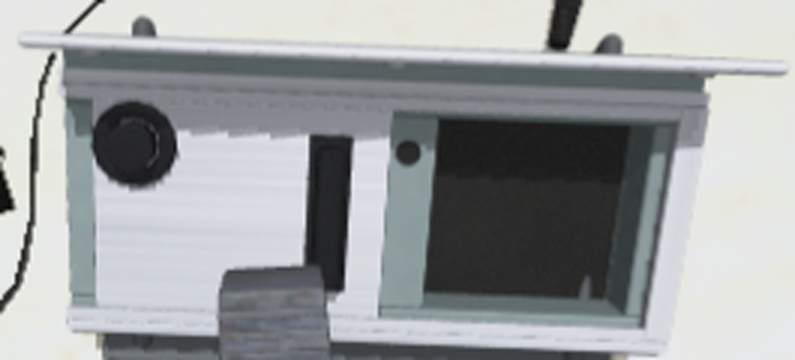

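```bash
python3 - <<'E'
from h import *
D=np.load('pics/w5.npz');C=cam('wrist',dict(eef_rot=D['R'],position=D['t']))
n=np.array([-0.5002,0.0603,0.8638]);n/=np.linalg.norm(n); F=np.array([0.6211,-0.0536,0.0495])
by=np.array([0,0,1.]);by=np.cross([0,0,1],np.cross(n,[0,0,1]));by=np.cross(n,[0,0,1]);by/=np.linalg.norm(by)
by=by*np.sign(by[1]);bx=np.cross(by,n);print('bx',bx,'by',by)
R=np.c_[bx,by,n]
def q(h,*cs):
    uv=[((c[0]+.5)/3-.5+160,(c[1]+.5)/3-.5+95) for c in cs]
    return ((onplane(C,uv,F+n*h,n)-F)@R*1000).round(1)
print('floor right edge',q(0,(626,130),(608,298)))
print('floor bottom edge',q(0,(424,291),(607,299)))
print('rim left edge',q(.026,(438,120),(423,290)))
print('rim top edge',q(.026,(440,119),(672,124)))
print('rim right',q(.026,(672,124),(645,320)))
print('board top line ',q(.086,(25,40),(780,68)))
print('stop left edge',q(.026,(680,120),(650,330)))
print('cover right edge',q(.031,(390,115),(380,315)))
print('rib top corners',q(.047,(311,137),(353,137),(347,290),(320,265)))
print('collar',q(.0355,(134,144)),'pin',q(.0455,(133,145)))
E
```

```text
bx [ 0.85759667 -0.1033848   0.50382491] by [ 0.11968524  0.99281189 -0.        ]
floor right edge [[ 32.2 -39.7  -0. ]
 [-46.3 -43.1  -0. ]]
floor bottom edge [[-46.4  43.8   0. ]
 [-46.8 -42.7  -0. ]]
rim left edge [[ 36.   48.7  26. ]
 [-38.3  48.7  26. ]]
rim top edge [[ 36.4  47.9  26. ]
 [ 37.7 -48.3  26. ]]
rim right [[ 37.7 -48.3  26. ]
 [-48.2 -50.6  26. ]]
board top line  [[ 62.8 202.3  86. ]
 [ 62.6 -55.2  86. ]]
stop left edge [[ 39.4 -51.3  26. ]
 [-52.8 -53.5  26. ]]
cover right edge [[ 37.7  69.4  31. ]
 [-49.1  67.5  31. ]]
rib top corners [[ 29.4 101.9  47. ]
 [ 30.   85.3  47. ]
 [-33.4  84.   47. ]
 [-23.1  95.8  47. ]]
collar [[ 22.4 174.5  35.5]] pin [[ 23.3 173.1  45.5]]
```

```bash
cat > g.py <<'E'
from h import *
n=np.array([-0.5002,0.0603,0.8638]);n/=np.linalg.norm(n); F=np.array([0.6211,-0.0536,0.0495])
by=np.cross(n,[0,0,1]);by/=np.linalg.norm(by);by*=np.sign(by[1]);bx=np.cross(by,n);B=np.c_[bx,by,n]
P=F-0.0045*bx+0.0015*by
def rel(st): return (st['position']-P)@B*1000
def go(st,tgt): # tgt mm in box/pocket frame -> tool mm
    return st['eef_rot'].T@(B@(np.array(tgt)-rel(st)))
E
cat > gq.py <<'E'
from g import *
import sys
st=bot.read_state(); print('t',st['t'],'rel',rel(st).round(1),'R in box',(B.T@st['eef_rot']).round(3).tolist(),'q',st['qpos'].round(2).tolist(),'F',(B.T@st['contact_force']).round(1),'w',st['width'].round(4))
if len(sys.argv)>3: print('tool move',go(st,list(map(float,sys.argv[1:4]))).round(1))
E
python3 gq.py 0 0 60; echo; python3 -c "
from g import *
print(P)"
```

```text
[ 0.61742034 -0.05164555  0.04723279]Traceback (most recent call last):
  File "gq.py", line 3, in <module>
    st=bot.read_state(); print('t',st['t'],'rel',rel(st).round(1),'R in box',(B.T@st['eef_rot']).round(3).tolist(),'q',st['qpos'].round(2).tolist(),'F',(B.T@st['contact_force']).round(1),'w',st['width'].round(4))
                                                                                                                                                                                               ^^^^^^^^^^^^^^^^^
AttributeError: 'float' object has no attribute 'round'
```

```bash
sed -i "s/st\['width'\].round(4)/round(st['width'],4)/" gq.py; python3 gq.py 0 0 60
python3 - <<'E'
from g import *
a=np.load('pics/scene0.npz');b=np.load('pics/top0.npz'); D=np.load('pics/w5.npz')
L=[]
for n,C,p,(x0,y0,x1,y1),f in (('s',cam('scene'),a['p'],(65,170,235,320),3),('t',cam('top'),b['p'],(105,135,215,205),5),('w',cam('wrist',dict(eef_rot=D['R'],position=D['t'])),D['p'],(160,95,425,215),2.2)):
    im=cv2.resize(p[y0:y1,x0:x1],None,fx=f,fy=f,interpolation=cv2.INTER_CUBIC)
    def dr(pts_,col):
        u=(proj(C,P+(B@(np.array(pts_,float).T/1000)).T)-[x0-.5,y0-.5])*f
        cv2.polylines(im,[u.round().astype(np.int32)],True,col,1)
    dr([(42,45,26),(42,-45,26),(-42,-45,26),(-42,45,26)],(255,0,0))
    dr([(42,45,0),(42,-45,0),(-42,-45,0),(-42,45,0)],(255,255,0))
    dr([(30,101,47),(30,89,47),(-30,89,47),(-30,101,47)],(0,255,0))
    dr([(27+10*np.cos(t),177+10*np.sin(t),45.5) for t in np.arange(0,6.3,.3)],(0,255,255))
    dr([(27+18*np.cos(t),177+18*np.sin(t),35.5) for t in np.arange(0,6.3,.3)],(255,0,255))
    cv2.imwrite(f'pics/ov_{n}.png',im[:,:,::-1])
E
```

```text
t 10.9833 rel [ -3.8 108.1 229.6] R in box [[0.999, 0.034, -0.003], [0.035, -0.999, 0.012], [-0.003, -0.013, -1.0]] q [-0.5, 0.21, 0.25, 2.2, 0.5, 0.27, -2.37] F [-0.3 -0.2 -1.4] w 0.0242
tool move [  0.5 110.3 168.2]
```

View pics/ov_s.png

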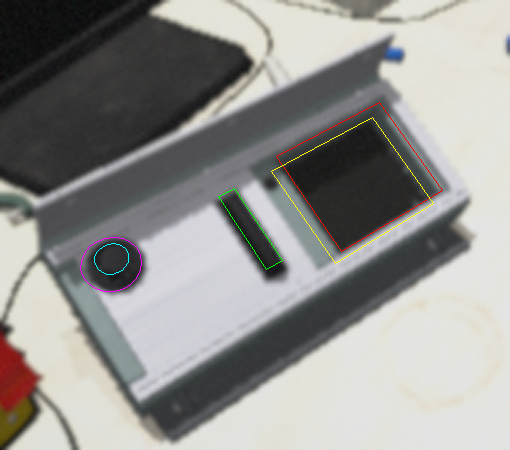

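View pics/ov_t.png

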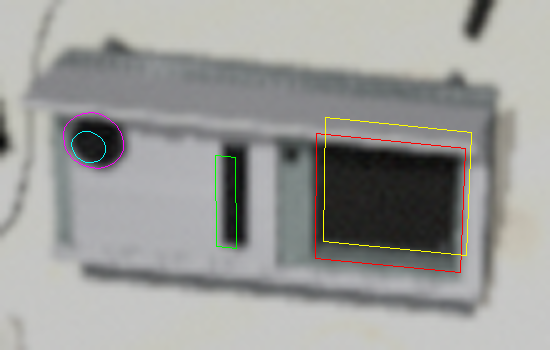

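View pics/ov_w.png

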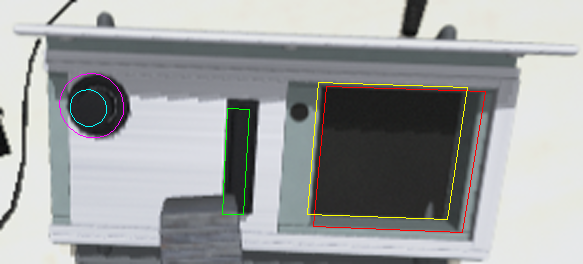

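The overlay agrees within about 4 mm in the three views (pocket rim at wrist crop (313,90)-(480,230)), which is enough for the pocket's ±10 mm slack. I'm moving over the pocket.

Call:
jog_arm(plan=[0,35,5,0,0,37,10,0,0,30,25,0,0,10,35,0,0,0,35,0.035,0,0,35,0,0,0,20,0,0,0,0,0,0,0,0,0])

```text
t: 11.73
position: [0.578, -0.0482, 0.1426]
eef_rot: [[0.873, -0.11, 0.475], [-0.099, -0.994, -0.049], [0.477, -0.004, -0.879]]
contact_force: [0.4, -0.1, -1.5]
width: 0.0242
```

```bash
sed -i 's/P=F-0.0045\*bx+0.0015\*by/P=F-0.004*bx-0.0*by/' g.py; python3 gq.py 0 0 9; python3 w.py w6
```

```text
t 11.7333 rel [ 13.3   0.2 102.3] R in box [[1.0, 0.006, -0.03], [0.007, -1.0, 0.008], [-0.03, -0.008, -1.0]] q [-0.01, 0.46, 0.05, 2.17, 0.89, 0.02, -2.54] F [-0.4 -0.  -1.5] w 0.0242
tool move [-10.5   0.9  93.7]
11.7333 [ 0.578  -0.0482  0.1426] [[0.873, -0.11, 0.475], [-0.099, -0.994, -0.049], [0.477, -0.004, -0.879]] [-0.017 -0.023  0.006  0.045 -0.025 -0.003 -0.001] 0.02420686919391951
```

View pics/w6.png

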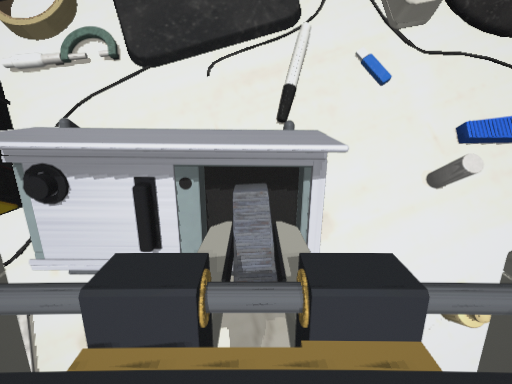

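The lower wrist joint limit (j6≈0) stops the descent. The wrist has a flipped branch (j5→π), so I'll retreat toward +y, turn the tool half round (same grasp), and come down through that branch.

Call:
jog_arm(plan=[-2,-20,-35,0,-2,-20,-35,0,-2,-20,-35,-0.05,-2,-20,-35,-0.12,-2,-20,0,-0.12,0,0,0,-0.12,0,0,0,-0.12,0,0,0,-0.12,0,0,0,-0.12,0,0,0,-0.12,0,0,0,-0.12,0,0,0,-0.12])

```text
t: 12.78
position: [0.5071, 0.06, 0.2585]
eef_rot: [[0.467, 0.748, 0.471], [0.86, -0.507, -0.048], [0.203, 0.428, -0.881]]
contact_force: [0.2, 0.0, -1.3]
width: 0.0241
```

```bash
python3 gq.py 0 0 9
```

```text
t 12.7833 rel [-2.000e-01  9.920e+01  2.444e+02] R in box [[0.414, 0.909, -0.035], [0.91, -0.414, 0.009], [-0.006, -0.035, -0.999]] q [0.26, 0.22, -0.63, 2.15, 0.78, 0.48, -1.52] F [-0.5  0.  -1.2] w 0.0241
tool move [-88.7  49.6 234.4]
```

Call:
jog_arm(plan=[0,0,0,-0.12,0,0,0,-0.12,0,0,0,-0.12,0,0,0,-0.12,0,0,0,-0.12,0,0,0,-0.12,0,0,0,-0.12,0,0,0,-0.12,0,0,0,-0.12,0,0,0,-0.12,0,0,0,-0.12,0,0,0,-0.12])

```text
t: 13.78
position: [0.5069, 0.0599, 0.2581]
eef_rot: [[-0.681, 0.561, 0.47], [0.615, 0.787, -0.049], [-0.398, 0.256, -0.881]]
contact_force: [0.4, 0.8, -0.9]
width: 0.0246
```

```bash
python3 gq.py 0 0 9
```

```text
t 13.7833 rel [ -0.5  99.  244.1] R in box [[-0.848, 0.529, -0.036], [0.529, 0.849, 0.008], [0.034, -0.012, -0.999]] q [0.49, 0.28, -0.95, 2.14, 0.93, 0.57, -0.22] F [-0.2  0.8 -1. ] w 0.0246
tool move [-60.8 -80.8 234.2]
```

Call:
jog_arm(plan=[0,0,0,-0.12,0,0,0,-0.12,0,0,0,-0.12,0,0,0,-0.12,0,0,0,-0.077,0,0,20,0,0,0,20,0,0,0,20,0,0,0,0,0])

```text
t: 14.53
position: [0.5352, 0.0556, 0.2023]
eef_rot: [[-0.876, 0.123, 0.466], [0.113, 0.992, -0.05], [-0.468, 0.009, -0.883]]
contact_force: [-0.2, 0.2, -2.1]
width: 0.0244
```

```bash
python3 gq.py 0 0 9
```

```text
t 14.5333 rel [ -4.   98.1 181.6] R in box [[-0.999, 0.008, -0.04], [0.007, 1.0, 0.006], [0.04, 0.005, -0.999]] q [0.43, 0.43, -0.92, 2.16, 1.24, 0.59, 0.04] F [-1.3  0.2 -1.7] w 0.0244
tool move [-11.7 -99.  171.7]
```

Call:
jog_arm(plan=[-1,0,22,0,-1,0,22,0,-1,0,22,0,0,-20,5,0,0,-25,0,0,0,-25,0,0,0,-25,0,0,0,0,0,0])

```text
t: 15.2
position: [0.5593, -0.0486, 0.1426]
eef_rot: [[-0.873, 0.133, 0.468], [0.119, 0.991, -0.059], [-0.472, 0.004, -0.882]]
contact_force: [0.1, -0.7, -0.9]
width: 0.0243
```

```bash
python3 gq.py 0 0 9
```

```text
t 15.2 rel [ -2.6  -2.5 111.7] R in box [[-0.999, 0.014, -0.036], [0.014, 1.0, -0.003], [0.036, -0.003, -0.999]] q [0.56, 0.55, -0.77, 2.2, 1.56, 0.45, -0.05] F [-0.3 -0.6 -0.9] w 0.0243
tool move [ -6.3   2.8 102.5]
```

Call:
jog_arm(plan=[-2,1,20,0,-2,1,20,0,0,0,0,0])

```text
t: 15.45
position: [0.5838, -0.0422, 0.108]
eef_rot: [[-0.874, 0.124, 0.469], [0.114, 0.992, -0.049], [-0.471, 0.011, -0.882]]
contact_force: [0.0, -0.3, -1.6]
width: 0.0239
```

```bash
python3 gq.py 0 0 9; python3 w.py w7; python3 - <<'E'
from h import *
p,d=bot.snapshot('scene'); cv2.imwrite('pics/s7.png',cv2.resize(p[100:320,40:300],None,fx=3,fy=3)[:,:,::-1][:600])
E
```

```text
t 15.45 rel [ 0.3  6.9 69.9] R in box [[-0.999, 0.009, -0.037], [0.009, 1.0, 0.008], [0.037, 0.007, -0.999]] q [0.52, 0.65, -0.75, 2.17, 1.71, 0.48, -0.16] F [-0.8 -0.3 -1.4] w 0.0239
tool move [-2.  -7.3 60.8]
15.45 [ 0.5838 -0.0422  0.108 ] [[-0.874, 0.124, 0.469], [0.114, 0.992, -0.049], [-0.471, 0.011, -0.882]] [ 0.005 -0.046 -0.024  0.032 -0.067 -0.022  0.051] 0.023923726549809413
```

View pics/w7.png

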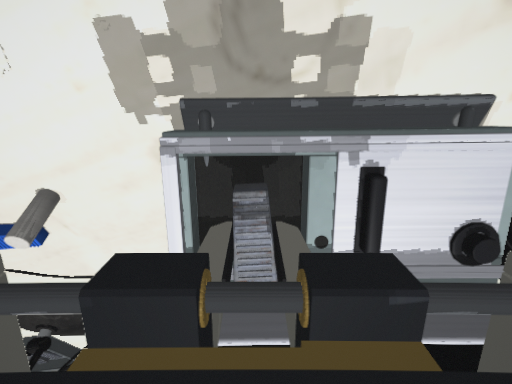

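View pics/s7.png

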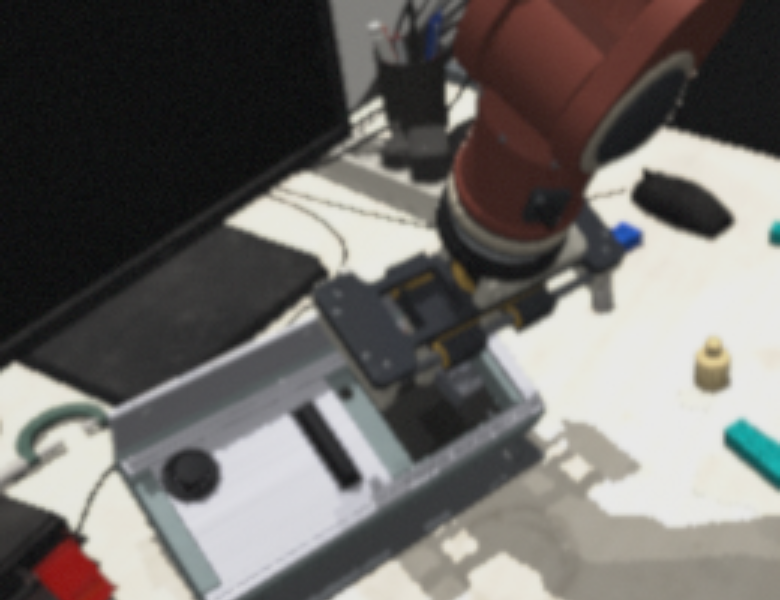

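Call:
jog_arm(plan=[-1,-4,15,0,-1,-3,15,0,0,0,12,0,0,0,8,0,0,0,0,0])

```text
t: 15.97
position: [0.6074, -0.0507, 0.0651]
eef_rot: [[-0.875, 0.122, 0.469], [0.113, 0.992, -0.047], [-0.471, 0.012, -0.882]]
contact_force: [-0.5, 0.0, -1.1]
width: 0.0243
```

```bash
python3 gq.py 0 0 7
```

```text
t 15.9667 rel [-0.2  1.2 20.5] R in box [[-0.999, 0.008, -0.037], [0.008, 1.0, 0.009], [0.037, 0.009, -0.999]] q [0.52, 0.76, -0.74, 2.13, 1.85, 0.53, -0.25] F [-1.  -0.  -0.7] w 0.0243
tool move [-0.7 -1.3 13.5]
```

Call:
jog_arm(plan=[0,0,7,0,0,0,3,0,0,0,0,0,0,0,2,0,0,0,0,0])

```text
t: 16.38
position: [0.6131, -0.0512, 0.0546]
eef_rot: [[-0.874, 0.122, 0.47], [0.113, 0.992, -0.047], [-0.472, 0.012, -0.882]]
contact_force: [0.6, -0.0, -0.6]
width: 0.0236
```

```bash
python3 gq.py 0 0 7
```

```text
t 16.3833 rel [-0.5  1.5  8.5] R in box [[-0.999, 0.008, -0.036], [0.008, 1.0, 0.009], [0.036, 0.009, -0.999]] q [0.51, 0.79, -0.74, 2.12, 1.88, 0.54, -0.27] F [ 0.3  0.  -0.8] w 0.0236
tool move [-0.6 -1.5  1.5]
```

Call:
jog_arm(plan=[0,0,1.5,0,0,0,0,0,0,0,1,0,0,0,0,0])

```text
t: 16.72
position: [0.6142, -0.0509, 0.0526]
eef_rot: [[-0.874, 0.121, 0.47], [0.112, 0.993, -0.047], [-0.472, 0.012, -0.881]]
contact_force: [-2.5, 0.4, 2.3]
width: 0.0241
```

```bash
python3 gq.py 0 0 7
```

```text
t 16.7167 rel [-0.6  1.8  6.3] R in box [[-0.999, 0.007, -0.036], [0.007, 1.0, 0.01], [0.036, 0.01, -0.999]] q [0.51, 0.8, -0.74, 2.12, 1.89, 0.54, -0.27] F [-1.   0.1  3.3] w 0.0241
tool move [-0.6 -1.8 -0.7]
```

Contact with the floor felt (+3 to 4 N square to the deck) at the expected height. I'm releasing with a small opening.

Call:
jog_arm(plan=[0,0,0,0,0,0,0,0,0,0,0,0,0,0,0,0,0,0,0,0,0,0,0,0], grip=0.2)

```text
t: 17.22
position: [0.6144, -0.0514, 0.0522]
eef_rot: [[-0.874, 0.122, 0.47], [0.113, 0.992, -0.047], [-0.472, 0.012, -0.882]]
contact_force: [-0.1, -0.1, 0.3]
width: 0.0373
```

Call:
jog_arm(plan=[0,0,-5,0,0,0,-20,0,0,0,-25,0,0,0,-25,0,0,0,-20,0,0,0,0,0])

```text
t: 17.72
position: [0.5696, -0.0459, 0.1397]
eef_rot: [[-0.872, 0.12, 0.474], [0.111, 0.993, -0.048], [-0.476, 0.011, -0.879]]
contact_force: [-0.2, -0.3, -0.4]
width: 0.0371
```

```bash
python3 gq.py 0 0 7; python3 w.py w8; python3 - <<'E'
from h import *
p,d=bot.snapshot('scene'); cv2.imwrite('pics/s8.png',cv2.resize(p[160:320,60:240],None,fx=3.5,fy=3.5,interpolation=cv2.INTER_CUBIC)[:,:,::-1])
E
```

```text
t 17.7167 rel [  4.4   1.5 104.1] R in box [[-0.999, 0.006, -0.031], [0.006, 1.0, 0.01], [0.031, 0.009, -0.999]] q [0.54, 0.56, -0.75, 2.18, 1.58, 0.43, -0.04] F [-0.3 -0.4 -0.3] w 0.0371
tool move [ 1.4 -2.5 97.2]
17.7167 [ 0.5696 -0.0459  0.1397] [[-0.872, 0.12, 0.474], [0.111, 0.993, -0.048], [-0.476, 0.011, -0.879]] [-0.007  0.076  0.026 -0.018  0.103  0.029 -0.092] 0.037141254549385265
```

View pics/w8.png

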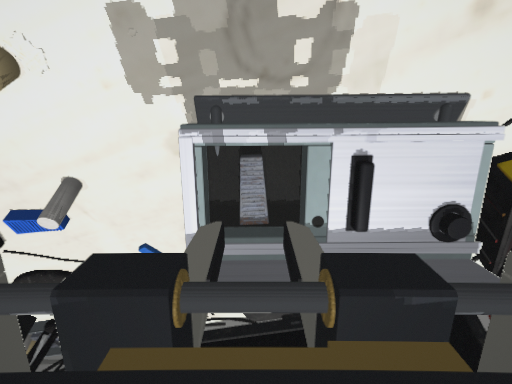

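View pics/s8.png

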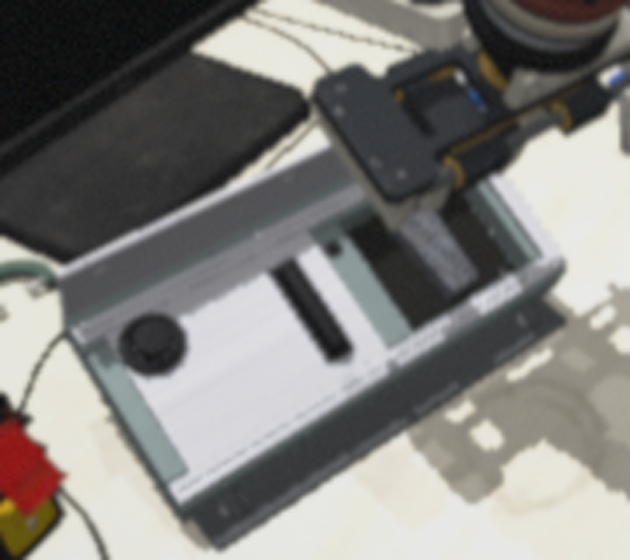

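The jaw (252,190) lies in the pocket, clear of the fingers. I'll check its height and position by depth, and measure the rib (362,195) and the pin (455,222).

```bash
python3 w.py w9; python3 - <<'E'
from g import *
D=np.load('pics/w9.npz');C=cam('wrist',dict(eef_rot=D['R'],position=D['t']))
v,u=np.mgrid[130:260,180:500]; uv=np.c_[u.ravel(),v.ravel()]; d=D['d'][uv[:,1],uv[:,0]]
X=(pts(C,uv,d)-P)@B*1000; ok=d>0
def st(name,k):
    Y=X[k&ok]; print(name,len(Y),'med',np.median(Y,0).round(1),'p2',np.percentile(Y,2,axis=0).round(1),'p98',np.percentile(Y,98,axis=0).round(1))
    return Y
inp=(abs(X[:,0])<38)&(abs(X[:,1])<38)
Y=st('jaw',inp&(X[:,2]>10)&(X[:,2]<24)); 
A=np.c_[Y[:,:2],np.ones(len(Y))]; print('slope',np.linalg.lstsq(A,Y[:,2],rcond=None)[0])
st('floor',inp&(X[:,2]<5)&(X[:,2]>-6))
st('cover',(X[:,1]>60)&(X[:,1]<150)&(abs(X[:,2]-31)<4))
st('rib top',(X[:,1]>70)&(X[:,1]<120)&(X[:,2]>43)&(X[:,2]<53)&(abs(X[:,0])<45))
st('pin top',(X[:,1]>150)&(X[:,2]>41)&(X[:,2]<50)&(X[:,0]<48)&(X[:,0]>0))
st('collar',(X[:,1]>150)&(X[:,2]>33.5)&(X[:,2]<40)&(X[:,0]<48)&(X[:,0]>0))
cv2.imwrite('pics/z9.png',cv2.resize(D['p'][120:260,170:510],None,fx=2.3,fy=2.3,interpolation=cv2.INTER_CUBIC)[:,:,::-1])
E
```

```text
17.8167 [ 0.5699 -0.0471  0.1368] [[-0.874, 0.122, 0.471], [0.113, 0.992, -0.048], [-0.473, 0.011, -0.881]] [-0.004  0.043  0.015 -0.004  0.009  0.004 -0.003] 0.03694188137486309
jaw 1818 med [-0.4  1.1 17.7] p2 [-32.4 -10.4  16. ] p98 [29.6 14.  19.4]
slope [-1.23880961e-03 -7.03306295e-04  1.76522811e+01]
floor 4108 med [ -5.8 -11.5   0. ] p2 [-37.1 -37.   -1.4] p98 [35.4 36.8  1.5]
cover 10796 med [ -9.4 112.9  30.5] p2 [-55.7  67.7  28.8] p98 [ 48.5 148.6  33.6]
rib top 1075 med [-3.2 92.1 45.6] p2 [-29.9  86.9  43.3] p98 [26.2 98.3 47.1]
pin top 471 med [ 24.6 173.9  44.1] p2 [ 16.  165.2  41.7] p98 [ 33.7 183.1  45.4]
collar 648 med [ 19.6 168.1  34.4] p2 [  8.9 158.   33.5] p98 [ 45.4 190.5  39.5]
```

View pics/z9.png

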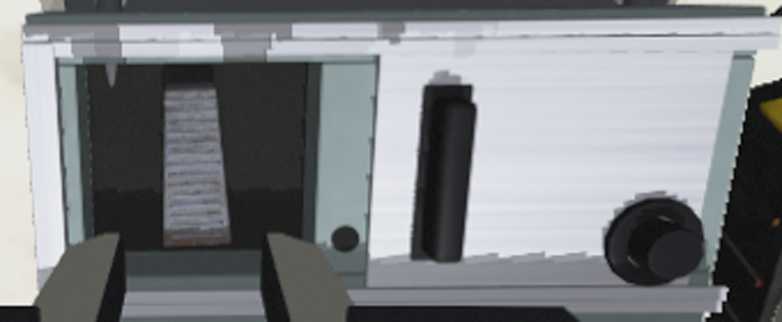

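The jaw is flat (slope ~0, top 17.7 mm above the floor, as on the desk) and centred at (-1, 1) mm. The rib centre is at about (-2, 92.6) and the pin at about (24.7, 174) mm in my pocket frame. Next: pinch the rib.

```bash
python3 gq.py -2 92.6 75
```

```text
t 17.8667 rel [  2.9   0.2 100.7] R in box [[-0.999, 0.008, -0.036], [0.008, 1.0, 0.009], [0.036, 0.008, -0.999]] q [0.54, 0.57, -0.74, 2.18, 1.58, 0.43, -0.05] F [ 0.2 -0.5 -0.2] w 0.0376
tool move [ 4.7 92.2 26.7]
```

Call:
jog_arm(plan=[1,23,0,0,1,23,0,0,1,23,0,0,1,23,8,0,0,0,18,0,0,0,0,0,0,0,0,0])

```text
t: 18.45
position: [0.589, 0.0431, 0.1101]
eef_rot: [[-0.876, 0.123, 0.466], [0.114, 0.992, -0.048], [-0.468, 0.011, -0.883]]
contact_force: [0.1, 1.0, 0.5]
width: 0.0375
```

```bash
python3 gq.py -2 92.6 37
```

```text
t 18.45 rel [-3.  92.2 74.3] R in box [[-0.999, 0.008, -0.04], [0.008, 1.0, 0.009], [0.04, 0.008, -0.999]] q [0.33, 0.65, -0.76, 2.14, 1.63, 0.57, -0.25] F [0.2 1.  0.5] w 0.0375
tool move [-2.5  0.1 37.2]
```

Call:
jog_arm(plan=[-1,0,18,0,-1,0,14,0,0,0,5,0,0,0,0,0,0,0,0,0])

```text
t: 18.87
position: [0.6083, 0.0412, 0.0807]
eef_rot: [[-0.875, 0.123, 0.469], [0.114, 0.992, -0.047], [-0.471, 0.012, -0.882]]
contact_force: [-0.2, -0.3, -0.5]
width: 0.0373
```

Call:
jog_arm(plan=[0,0,0,0,0,0,0,0,0,0,0,0,0,0,0,0,0,0,0,0,0,0,0,0], grip=1, grip_force=15)

```text
t: 19.37
position: [0.6088, 0.0419, 0.0811]
eef_rot: [[-0.874, 0.121, 0.47], [0.113, 0.993, -0.047], [-0.473, 0.012, -0.881]]
contact_force: [-0.6, 0.4, 2.7]
width: 0.0118
```

```bash
python3 gq.py -2 -27.5 37
```

```text
t 19.3667 rel [-0.5 93.3 39.2] R in box [[-0.999, 0.008, -0.036], [0.007, 1.0, 0.01], [0.036, 0.009, -0.999]] q [0.31, 0.73, -0.74, 2.11, 1.73, 0.6, -0.32] F [0.8 0.3 2.7] w 0.0118
tool move [   0.5 -120.8    1.1]
```

Call:
jog_arm(plan=[0,-8,0,0,0,-14,0,0,0,-14,0,0,0,-14,0,0,0,-14,0,0,0,-14,0,0,0,-14,0,0,0,-14,0,0,0,0,0,0])

```text
t: 20.12
position: [0.5959, -0.0654, 0.0809]
eef_rot: [[-0.873, 0.123, 0.472], [0.113, 0.992, -0.049], [-0.474, 0.011, -0.88]]
contact_force: [-4.4, -0.1, 9.7]
width: 0.0119
```

```bash
python3 gq.py -1 -27.5 39
```

```text
t 20.1167 rel [ -0.6 -14.7  39. ] R in box [[-0.999, 0.008, -0.034], [0.008, 1.0, 0.008], [0.034, 0.008, -0.999]] q [0.53, 0.71, -0.7, 2.15, 1.84, 0.46, -0.23] F [ 1.2 -0.6 10.6] w 0.0119
tool move [  0.3 -12.8  -0.1]
```

Call:
jog_arm(plan=[0,-5,-0.5,0,0,-5,-0.3,0,0,-3,0,0,0,0,0,0,0,-1,0,0,0,0,0,0])

```text
t: 20.62
position: [0.595, -0.0723, 0.0809]
eef_rot: [[-0.874, 0.114, 0.472], [0.109, 0.993, -0.037], [-0.473, 0.019, -0.881]]
contact_force: [2.3, 7.1, 1.7]
width: 0.0119
```

```bash
python3 gq.py -1 -27.5 39
```

```text
t 20.6167 rel [ -0.6 -21.7  39.1] R in box [[-0.999, 0.004, -0.035], [0.004, 1.0, 0.02], [0.035, 0.02, -0.999]] q [0.55, 0.7, -0.7, 2.15, 1.85, 0.44, -0.22] F [2.1 7.3 0.7] w 0.0119
tool move [ 0.4 -5.9 -0.1]
```

```bash
python3 w.py w10; python3 - <<'E'
from h import *
p,d=bot.snapshot('scene'); cv2.imwrite('pics/s10.png',cv2.resize(p[150:320,60:270],None,fx=3.5,fy=3.5,interpolation=cv2.INTER_CUBIC)[:,:,::-1]); print(bot.read_state()['contact_force'])
E
```

```text
20.6167 [ 0.595  -0.0723  0.0809] [[-0.874, 0.114, 0.472], [0.109, 0.993, -0.037], [-0.473, 0.019, -0.881]] [-0.003  0.    -0.001 -0.001 -0.003  0.006 -0.002] 0.01186391382279041
[2.55773402 6.11847549 2.04465313]
```

View pics/w10.png

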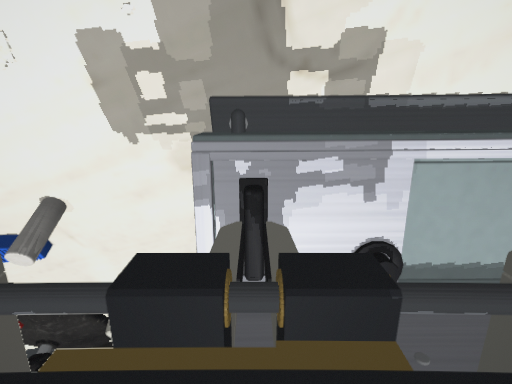

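View pics/s10.png

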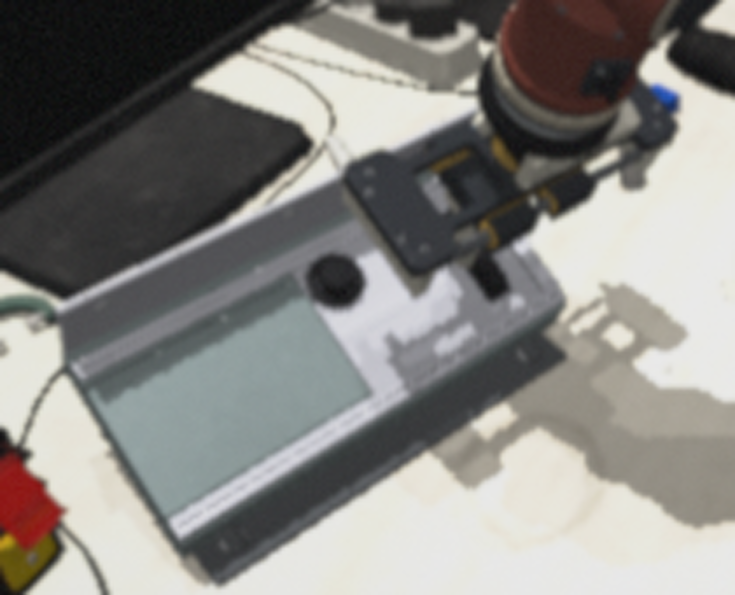

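```bash
python3 - <<'E'
from g import *
D=np.load('pics/w10.npz');C=cam('wrist',dict(eef_rot=D['R'],position=D['t']))
cv2.imwrite('pics/z10.png',cv2.resize(D['p'][125:275,180:420],None,fx=3.3,fy=3.3,interpolation=cv2.INTER_CUBIC)[:,:,::-1])
v,u=np.mgrid[130:260,190:510]; uv=np.c_[u.ravel(),v.ravel()]; d=D['d'][uv[:,1],uv[:,0]]
X=(pts(C,uv,d)-P)@B*1000; ok=d>0
for x0 in (-35,-25):
  for y in range(-62,-38,2):
    k=ok&(abs(X[:,0]-x0)<5)&(abs(X[:,1]-y)<1); print(x0,y,np.median(X[k,2]).round(1) if k.any() else None,D['p'][uv[k][:,1],uv[k][:,0]].mean(0).round() if k.any() else '')
k=ok&(X[:,1]>30)&(X[:,2]>41)&(X[:,2]<50)&(X[:,0]<48)&(X[:,0]>0); print('pin',np.median(X[k],0),np.percentile(X[k],[2,98],axis=0),k.sum())
E
```

```text
-35 -62 None 
-35 -60 32.5 [164. 164. 162.]
-35 -58 33.6 [154. 156. 164.]
-35 -56 33.5 [156. 158. 167.]
-35 -54 33.6 [156. 158. 166.]
-35 -52 33.1 [157. 159. 167.]
-35 -50 33.4 [149. 151. 159.]
-35 -48 32.4 [103. 106. 110.]
-35 -46 30.1 [130. 133. 139.]
-35 -44 30.3 [140. 142. 149.]
-35 -42 30.9 [105. 106. 112.]
-35 -40 127.5 [81. 83. 87.]
-25 -62 None 
-25 -60 33.2 [164. 166. 165.]
-25 -58 33.4 [143. 145. 152.]
-25 -56 33.7 [147. 149. 157.]
-25 -54 33.5 [146. 148. 155.]
-25 -52 33.5 [149. 151. 159.]
-25 -50 33.5 [149. 151. 158.]
-25 -48 32.1 [104. 107. 111.]
-25 -46 30.3 [131. 134. 140.]
-25 -44 30.2 [142. 144. 151.]
-25 -42 30.4 [142. 144. 151.]
-25 -40 30.4 [142. 144. 151.]
pin [15.66114911 59.19644836 41.44694505] [[15.30489922 57.57398065 41.01481225]
 [15.92120008 62.84498741 42.14108878]] 7
```

View pics/z10.png

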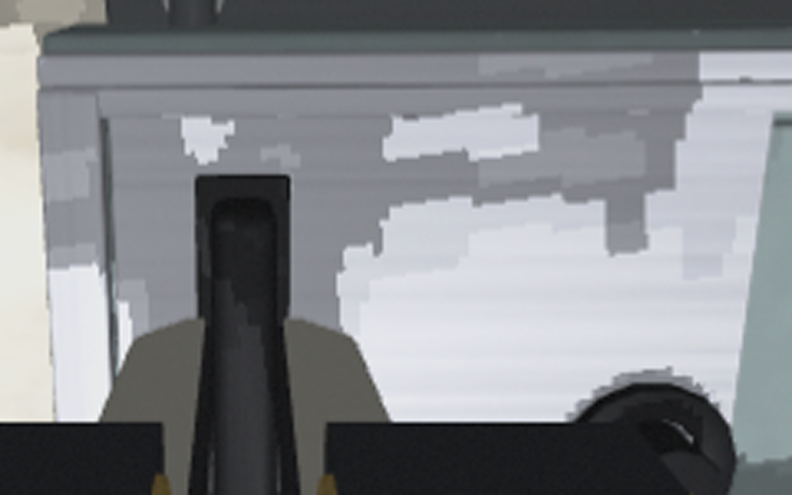

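The cover is against the stop: its edge sits at the stop's side face, with 7 N of resistance. One more firm nudge, then release and check.

Call:
jog_arm(plan=[0,-3,0,0,0,-3,0,0,0,0,0,0,0,0,0,0])

```text
t: 21.05
position: [0.595, -0.0723, 0.0809]
eef_rot: [[-0.875, 0.105, 0.473], [0.106, 0.994, -0.025], [-0.473, 0.028, -0.881]]
contact_force: [6.3, 12.9, -2.6]
width: 0.0115
```

```bash
python3 gq.py -1 -27.5 39
```

```text
t 21.05 rel [ -0.6 -21.7  39. ] R in box [[-0.999, 0.001, -0.035], [0.0, 0.999, 0.032], [0.035, 0.032, -0.999]] q [0.56, 0.7, -0.7, 2.15, 1.85, 0.42, -0.21] F [ 2.8 13.6 -4.6] w 0.0115
tool move [ 0.4 -5.8 -0.1]
```

Call:
jog_arm(plan=[0,4,0,0,0,3,0,0,0,0,0,0])

```text
t: 21.3
position: [0.5951, -0.0722, 0.0809]
eef_rot: [[-0.874, 0.115, 0.472], [0.109, 0.993, -0.04], [-0.473, 0.017, -0.881]]
contact_force: [1.9, 6.4, 2.9]
width: 0.0117
```

Call:
jog_arm(plan=[0,0,0,0,0,0,0,0,0,0,0,0,0,0,0,0,0,0,0,0], grip=0.2)

```text
t: 21.72
position: [0.5929, -0.0786, 0.079]
eef_rot: [[-0.875, 0.125, 0.468], [0.115, 0.992, -0.051], [-0.47, 0.01, -0.882]]
contact_force: [0.1, -0.2, -0.6]
width: 0.0361
```

```bash
python3 gq.py -1 -22 80
```

```text
t 21.7167 rel [ -2.7 -28.2  38.1] R in box [[-0.999, 0.01, -0.038], [0.01, 1.0, 0.006], [0.038, 0.005, -0.999]] q [0.55, 0.7, -0.69, 2.15, 1.85, 0.45, -0.22] F [-0.1 -0.2 -0.6] w 0.0361
tool move [ -0.    6.5 -41.9]
```

Call:
jog_arm(plan=[0,3,-15,0,0,3,-25,0,0,0,-25,0,0,0,0,0,0,0,0,0], grip=1)

```text
t: 22.13
position: [0.5639, -0.0686, 0.1381]
eef_rot: [[-0.874, 0.124, 0.471], [0.114, 0.992, -0.05], [-0.473, 0.01, -0.881]]
contact_force: [0.4, 0.1, -0.1]
width: 0.0085
```

```bash
python3 gq.py 25 60 80; python3 w.py w11; python3 - <<'E'
from g import *
D=np.load('pics/w11.npz');C=cam('wrist',dict(eef_rot=D['R'],position=D['t']))
v,u=np.mgrid[100:300,150:512]; uv=np.c_[u.ravel(),v.ravel()]; d=D['d'][uv[:,1],uv[:,0]]
X=(pts(C,uv,d)-P)@B*1000; ok=d>0
def st(name,k):
    Y=X[k&ok]; print(name,len(Y),'med',np.median(Y,0).round(1),'p2',np.percentile(Y,2,axis=0).round(1),'p98',np.percentile(Y,98,axis=0).round(1))
st('rib top',(X[:,1]>-40)&(X[:,1]<0)&(X[:,2]>43)&(X[:,2]<53)&(abs(X[:,0])<45))
st('pin top',(X[:,1]>30)&(X[:,1]<90)&(X[:,2]>41)&(X[:,2]<50)&(X[:,0]<48)&(X[:,0]>0))
for y in range(-60,-38,2):
    k=ok&(abs(X[:,0]+20)<15)&(abs(X[:,1]-y)<1); print(y,np.median(X[k,2]).round(1) if k.any() else None,end=' ; ')
E
```

```text
t 22.1333 rel [  1.2 -21.7 104.3] R in box [[-0.999, 0.008, -0.035], [0.008, 1.0, 0.007], [0.035, 0.006, -0.999]] q [0.54, 0.54, -0.67, 2.19, 1.58, 0.36, -0.02] F [ 0.3  0.2 -0.2] w 0.0085
tool move [-24.   81.7  24. ]
22.1333 [ 0.5639 -0.0686  0.1381] [[-0.874, 0.124, 0.471], [0.114, 0.992, -0.05], [-0.473, 0.01, -0.881]] [ 0.001  0.047  0.011 -0.007  0.018  0.004 -0.011] 0.00846893088914189
rib top 962 med [ -3.6 -21.8  45.6] p2 [-30.1 -27.5  43.4] p98 [ 25.8 -16.1  47.1]
pin top 419 med [24.9 59.3 44.2] p2 [16.3 50.6 42. ] p98 [34.  68.2 45.6]
-60 32.7 ; -58 33.6 ; -56 33.6 ; -54 33.5 ; -52 33.8 ; -50 194.4 ; -48 197.8 ; -46 204.2 ; -44 203.8 ; -42 203.2 ; -40 201.9 ;
```

View pics/w11.png

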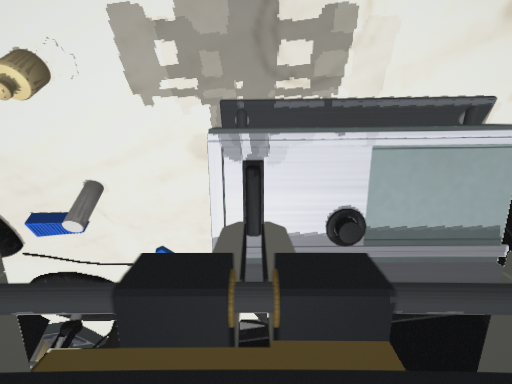

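Cover home and staying: rib at y=-21.8, stop edge at about -48.5 (27 mm apart, nominal 26). The pin is still raised at (25, 59.4), wrist pixel (346,230). I'm moving over it with the fingers shut.

Call:
jog_arm(plan=[-6,20,0,0,-6,20,0,0,-6,20,0,0,-5,21,14,0,0,0,20,0,0,0,10,0,0,0,0,0,0,0,0,0])

```text
t: 22.85
position: [0.6141, 0.0078, 0.1083]
eef_rot: [[-0.876, 0.123, 0.467], [0.114, 0.992, -0.047], [-0.469, 0.012, -0.883]]
contact_force: [-0.4, 0.3, 0.1]
width: 0.0004
```

```bash
python3 gq.py 25 59.4 50;python3 w.py w12; python3 - <<'E'
from h import *
p,d=bot.snapshot('scene'); cv2.imwrite('pics/s12.png',cv2.resize(p[150:320,60:270],None,fx=3.5,fy=3.5,interpolation=cv2.INTER_CUBIC)[:,:,::-1])
E
```

```text
t 22.85 rel [21.3 60.1 58. ] R in box [[-0.999, 0.009, -0.04], [0.008, 1.0, 0.009], [0.04, 0.008, -0.999]] q [0.35, 0.65, -0.66, 2.09, 1.59, 0.48, -0.14] F [-0.4  0.3  0.3] w 0.0004
tool move [-4.  -0.7  7.8]
22.85 [0.6141 0.0078 0.1083] [[-0.876, 0.123, 0.467], [0.114, 0.992, -0.047], [-0.469, 0.012, -0.883]] [ 0.01  -0.034 -0.017  0.005 -0.006 -0.006  0.003] 0.0004290798454377987
```

View pics/w12.png

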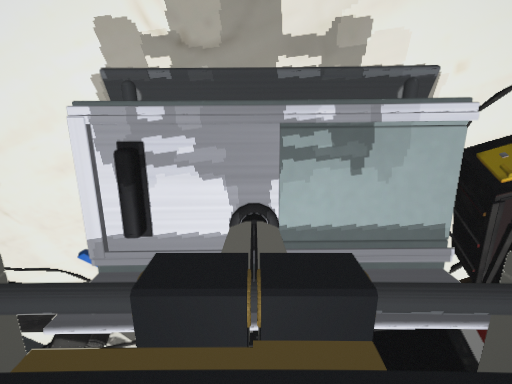

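View pics/s12.png

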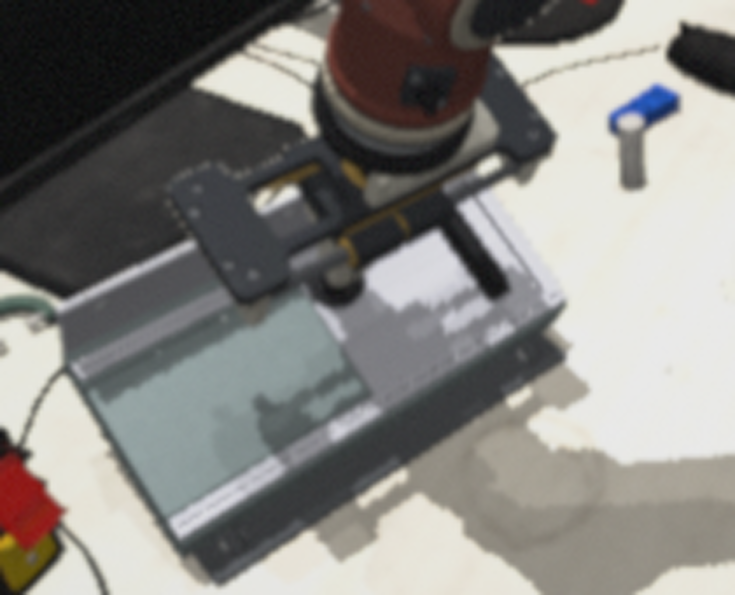

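Call:
jog_arm(plan=[-4,-1,5,0,0,0,5,0,0,0,2,0,0,0,2,0,0,0,0,0])

```text
t: 23.37
position: [0.6249, 0.0058, 0.0999]
eef_rot: [[-0.874, 0.123, 0.47], [0.113, 0.992, -0.048], [-0.472, 0.011, -0.881]]
contact_force: [0.3, -1.0, -0.7]
width: 0.0008
```

```bash
python3 gq.py 25 59.4 35.5
```

```text
t 23.3667 rel [26.5 59.5 45.2] R in box [[-0.999, 0.008, -0.036], [0.008, 1.0, 0.009], [0.036, 0.008, -0.999]] q [0.34, 0.68, -0.66, 2.07, 1.62, 0.48, -0.15] F [-0.1 -0.9 -0.8] w 0.0008
tool move [ 1.1 -0.2  9.8]
```

Call:
jog_arm(plan=[1,0,3,0,0,0,3,0,0,0,2,0,0,0,2,0,0,0,0,0])

```text
t: 23.78
position: [0.6295, 0.0054, 0.0918]
eef_rot: [[-0.873, 0.123, 0.472], [0.113, 0.992, -0.049], [-0.475, 0.011, -0.88]]
contact_force: [-1.5, -1.6, 5.5]
width: 0.0006
```

```bash
python3 gq.py 25 59.4 35.5
```

```text
t 23.7833 rel [26.4 59.6 35.9] R in box [[-0.999, 0.008, -0.033], [0.008, 1.0, 0.008], [0.033, 0.008, -0.999]] q [0.34, 0.7, -0.65, 2.06, 1.66, 0.49, -0.18] F [ 1.6 -1.8  5.4] w 0.0006
tool move [ 1.4 -0.2  0.5]
```

Pin moving at about 5 N. I'll push on until the force rises.

Call:
jog_arm(plan=[0,0,1.5,0,0,0,1.5,0,0,0,1,0,0,0,0,0])

```text
t: 24.12
position: [0.6302, 0.0084, 0.0913]
eef_rot: [[-0.872, 0.118, 0.475], [0.109, 0.993, -0.045], [-0.477, 0.012, -0.879]]
contact_force: [-15.6, -0.3, 28.1]
width: 0.0003
```

```bash
python3 gq.py 25 59.4 35.5
```

```text
t 24.1167 rel [26.5 62.6 35.3] R in box [[-1.0, 0.005, -0.031], [0.004, 1.0, 0.012], [0.031, 0.012, -0.999]] q [0.34, 0.7, -0.66, 2.06, 1.67, 0.49, -0.19] F [ 0.8 -2.2 32. ] w 0.0003
tool move [ 1.4 -3.2 -0.2]
```

Firm bottom (32 N) at the flush height. I'm retreating to check.

Call:
jog_arm(plan=[0,0,-4,0,0,0,-10,0,0,0,-25,0,0,0,-30,0,0,-25,-20,0,0,-25,0,0,0,-25,0,0,0,0,0,0,0,0,0,0])

```text
t: 24.87
position: [0.5789, -0.0663, 0.1642]
eef_rot: [[-0.874, 0.125, 0.469], [0.116, 0.992, -0.049], [-0.471, 0.012, -0.882]]
contact_force: [-0.4, 1.0, -0.0]
width: 0.0007
```

```bash
python3 gq.py; python3 w.py w13; python3 - <<'E'
from g import *
D=np.load('pics/w13.npz');C=cam('wrist',dict(eef_rot=D['R'],position=D['t']))
v,u=np.mgrid[100:300,150:512]; uv=np.c_[u.ravel(),v.ravel()]; d=D['d'][uv[:,1],uv[:,0]]
X=(pts(C,uv,d)-P)@B*1000; ok=d>0
def st(name,k):
    Y=X[k&ok]; print(name,len(Y),'med',np.median(Y,0).round(1),'p2',np.percentile(Y,2,axis=0).round(1),'p98',np.percentile(Y,98,axis=0).round(1)) if len(Y) else print(name,0)
st('rib top',(X[:,1]>-40)&(X[:,1]<0)&(X[:,2]>43)&(X[:,2]<53)&(abs(X[:,0])<45))
st('anything above 38 at pin',(X[:,1]>40)&(X[:,1]<80)&(X[:,2]>38)&(X[:,2]<50)&(X[:,0]<45)&(X[:,0]>5))
st('pin/collar',(np.hypot(X[:,1]-59.5,X[:,0]-25)<9)&(X[:,2]>25)&(X[:,2]<50))
st('collar ring',(abs(np.hypot(X[:,1]-59.5,X[:,0]-25)-14)<3)&(X[:,2]>25)&(X[:,2]<50))
cv2.imwrite('pics/z13.png',cv2.resize(D['p'][110:270,180:480],None,fx=2.6,fy=2.6,interpolation=cv2.INTER_CUBIC)[:,:,::-1])
p,d=bot.snapshot('scene'); cv2.imwrite('pics/s13.png',cv2.resize(p[150:320,60:270],None,fx=3.5,fy=3.5,interpolation=cv2.INTER_CUBIC)[:,:,::-1])
E
```

```text
t 24.8667 rel [ 26.9 -17.6 119.5] R in box [[-0.999, 0.011, -0.037], [0.01, 1.0, 0.008], [0.037, 0.007, -0.999]] q [0.57, 0.51, -0.71, 2.12, 1.32, 0.38, 0.24] F [-0.4  0.9  0.2] w 0.0007
24.8667 [ 0.5789 -0.0663  0.1642] [[-0.874, 0.125, 0.469], [0.116, 0.992, -0.049], [-0.471, 0.012, -0.882]] [-0.042  0.005 -0.042 -0.005 -0.002 -0.011 -0.004] 0.0006530879264932338
rib top 925 med [ -3.  -18.7  45.6] p2 [-29.7 -24.2  43.4] p98 [ 26.3 -13.   47.1]
anything above 38 at pin 0
pin/collar 299 med [25.  59.5 34.2] p2 [16.8 51.5 31.4] p98 [33.1 67.6 35.5]
collar ring 657 med [23.8 58.7 33.8] p2 [ 9.  43.7 29.3] p98 [40.4 75.3 35.6]
```

View pics/z13.png

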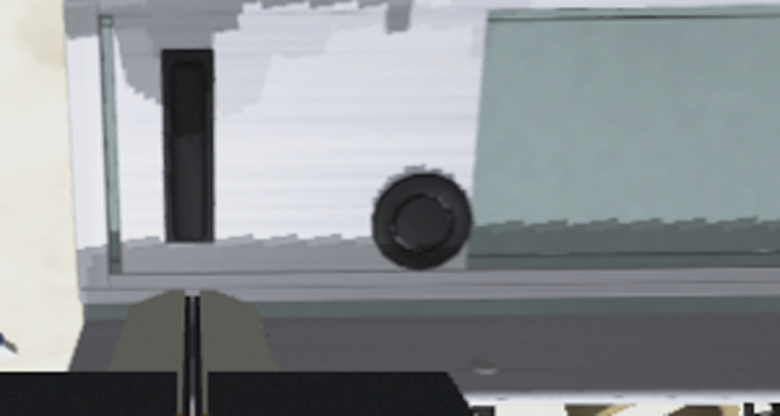

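View pics/s13.png

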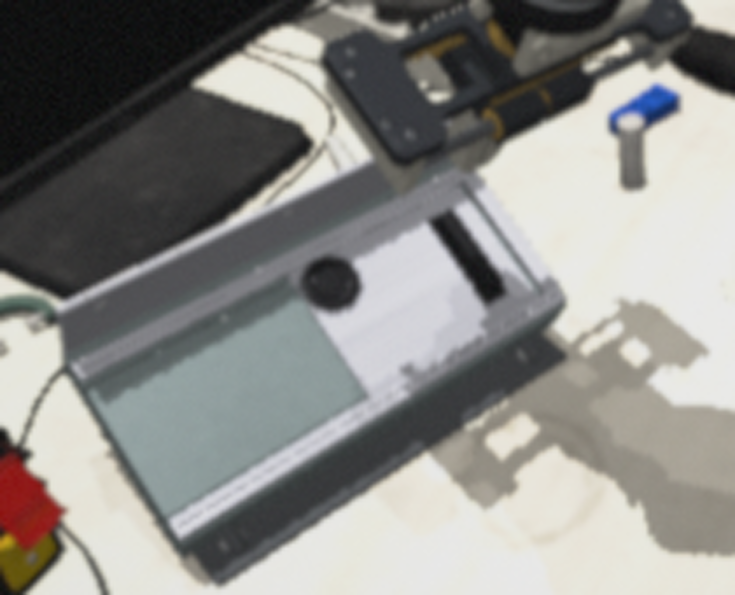

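The pin is flush (nothing above 38 mm, pin top level with collar), but the hard push dragged the cover about 3 mm from home: rib at -18.7, and a green gap at crop (108,100). I'll push it back home on the rib's +y side with shut fingers.

```bash
python3 gq.py -3 12 39
```

```text
t 24.9667 rel [ 27.3 -14.5 119.6] R in box [[-0.999, 0.007, -0.036], [0.007, 1.0, 0.012], [0.037, 0.011, -0.999]] q [0.56, 0.51, -0.71, 2.12, 1.32, 0.38, 0.24] F [ 0.2  0.4 -0.1] w 0.0005
tool move [27.5 25.4 82. ]
```

Call:
jog_arm(plan=[14,13,0,0,14,13,5,0,0,0,25,0,0,0,25,0,0,0,17,0,0,0,8,0,0,0,0,0])

```text
t: 25.55
position: [0.5956, -0.0377, 0.0793]
eef_rot: [[-0.876, 0.12, 0.467], [0.112, 0.993, -0.044], [-0.469, 0.014, -0.883]]
contact_force: [0.7, 0.6, 0.9]
width: 0.0002
```

```bash
python3 gq.py -3 0 39
```

```text
t 25.55 rel [-4.5 12.8 39.5] R in box [[-0.999, 0.007, -0.039], [0.007, 1.0, 0.012], [0.039, 0.012, -0.999]] q [0.43, 0.69, -0.64, 2.16, 1.85, 0.45, -0.3] F [1.  0.7 0.5] w 0.0002
tool move [ -1.6 -12.8   0.3]
```

Call:
jog_arm(plan=[0,-4,0,0,0,-4,0,0,0,-4,0,0,0,0,0,0])

```text
t: 25.88
position: [0.5942, -0.0521, 0.0821]
eef_rot: [[-0.874, 0.123, 0.471], [0.114, 0.992, -0.048], [-0.473, 0.012, -0.881]]
contact_force: [-0.6, -0.3, 0.0]
width: 0.0005
```

Call:
jog_arm(plan=[0,-3,0,0,0,-3,0,0,0,0,0,0])

```text
t: 26.13
position: [0.5939, -0.0552, 0.0819]
eef_rot: [[-0.874, 0.118, 0.471], [0.111, 0.993, -0.043], [-0.473, 0.015, -0.881]]
contact_force: [-0.7, 3.1, 4.6]
width: 0.0007
```

```bash
python3 gq.py -3 0 39
```

```text
t 26.1333 rel [-2.9 -4.9 41.5] R in box [[-0.999, 0.006, -0.035], [0.006, 1.0, 0.014], [0.035, 0.014, -0.999]] q [0.47, 0.68, -0.64, 2.16, 1.87, 0.42, -0.28] F [1.4 3.  4.5] w 0.0007
tool move [0.1 4.8 2.6]
```

Call:
jog_arm(plan=[0,-3,0,0,0,-3,0,0,0,-2,0,0,0,0,0,0,0,0,0,0])

```text
t: 26.55
position: [0.5935, -0.0557, 0.0822]
eef_rot: [[-0.875, 0.107, 0.472], [0.106, 0.994, -0.029], [-0.472, 0.024, -0.881]]
contact_force: [-0.4, 11.4, 3.1]
width: 0.0003
```

```bash
python3 gq.py -3 0 39
```

```text
t 26.55 rel [-3.  -5.4 41.9] R in box [[-0.999, 0.001, -0.036], [0.0, 1.0, 0.027], [0.036, 0.027, -0.999]] q [0.48, 0.68, -0.64, 2.16, 1.87, 0.4, -0.28] F [ 0.1 11.3  3.6] w 0.0003
tool move [-0.1  5.4  3.1]
```

Call:
jog_arm(plan=[0,6,0,0,0,8,0,0,0,8,0,0,0,0,-25,0,0,0,-30,0,0,-20,-25,0,0,-20,-10,0,0,0,0,0,0,0,0,0])

```text
t: 27.3
position: [0.5476, -0.081, 0.1602]
eef_rot: [[-0.874, 0.127, 0.47], [0.116, 0.992, -0.051], [-0.472, 0.01, -0.881]]
contact_force: [1.3, 1.5, -0.1]
width: 0.0005
```

```bash
python3 gq.py; python3 w.py w14; cat > chk.py <<'E'
from g import *
import sys
D=np.load(f'pics/{sys.argv[1]}.npz');C=cam('wrist',dict(eef_rot=D['R'],position=D['t']))
v,u=np.mgrid[80:300,150:512]; uv=np.c_[u.ravel(),v.ravel()]; d=D['d'][uv[:,1],uv[:,0]]
X=(pts(C,uv,d)-P)@B*1000; ok=d>0
def st(name,k):
    Y=X[k&ok]; print(name,len(Y),'med',np.median(Y,0).round(1),'p2',np.percentile(Y,2,axis=0).round(1),'p98',np.percentile(Y,98,axis=0).round(1)) if len(Y) else print(name,0)
st('rib top',(X[:,1]>-40)&(X[:,1]<0)&(X[:,2]>43)&(X[:,2]<53)&(abs(X[:,0])<45))
st('above 38 at pin',(X[:,1]>40)&(X[:,1]<80)&(X[:,2]>38)&(X[:,2]<50)&(X[:,0]<45)&(X[:,0]>5))
st('pin',(np.hypot(X[:,1]-59.5,X[:,0]-25)<9)&(X[:,2]>25)&(X[:,2]<50))
for y in np.arange(-56,-40,1.):
    k=ok&(abs(X[:,0]+20)<15)&(abs(X[:,1]-y)<.5); print(y,np.median(X[k,2]).round(1) if k.any() else None,D['p'][uv[k][:,1],uv[k][:,0]].mean(0).round() if k.any() else '')
cv2.imwrite('pics/z14.png',cv2.resize(D['p'][100:260,180:480],None,fx=2.6,fy=2.6,interpolation=cv2.INTER_CUBIC)[:,:,::-1])
E
python3 chk.py w14
```

```text
t 27.3 rel [ -0.4 -36.  130.8] R in box [[-0.999, 0.011, -0.036], [0.011, 1.0, 0.006], [0.036, 0.005, -0.999]] q [0.54, 0.46, -0.59, 2.2, 1.4, 0.28, 0.17] F [ 0.9  1.7 -0.6] w 0.0005
27.3 [ 0.5476 -0.081   0.1602] [[-0.874, 0.127, 0.47], [0.116, 0.992, -0.051], [-0.472, 0.01, -0.881]] [-0.029  0.033 -0.034 -0.003  0.014 -0.017 -0.01 ] 0.0005359487974830059
rib top 749 med [ -4.8 -21.7  45.6] p2 [-30.4 -27.2  43.5] p98 [ 23.5 -16.1  47.1]
above 38 at pin 0
pin 261 med [24.8 59.3 34.2] p2 [17.  51.5 32.6] p98 [33.  67.5 35.7]
-56.0 231.4 [60. 61. 64.]
-55.0 231.4 [59. 60. 63.]
-54.0 230.7 [58. 60. 63.]
-53.0 230.4 [63. 64. 67.]
-52.0 230.6 [62. 63. 65.]
-51.0 228.8 [63. 64. 65.]
-50.0 228.2 [64. 65. 66.]
-49.0 227.4 [66. 67. 68.]
-48.0 227.0 [68. 69. 71.]
-47.0 228.0 [51. 53. 54.]
-46.0 228.2 [58. 60. 61.]
-45.0 227.4 [66. 67. 68.]
-44.0 226.7 [66. 67. 69.]
-43.0 228.0 [65. 66. 67.]
-42.0 227.3 [66. 67. 68.]
-41.0 227.7 [67. 67. 69.]
```

View pics/z14.png

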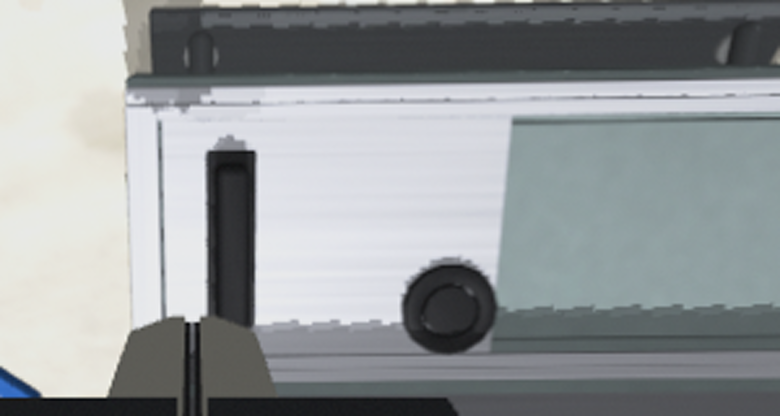

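Crop shows the cover closed against the stop (gap line at (160,200) shut), the rib back at -21.7 and the pin flush at (450,308). One last check on the bystanders, then I'll hand in.

Call:
jog_arm(plan=[0,0,-10,0,0,0,-10,0,0,0,0,0,0,0,0,0])

```text
t: 27.68
position: [0.5388, -0.077, 0.1771]
eef_rot: [[-0.875, 0.121, 0.469], [0.113, 0.993, -0.046], [-0.471, 0.013, -0.882]]
contact_force: [-0.2, -0.3, -0.4]
width: -0.0001
```

```bash
python3 - <<'E'
from h import *
p,d=bot.snapshot('scene'); cv2.imwrite('pics/end.png',p[:,:,::-1])
a=np.load('pics/scene0.npz')['p']
for n,(x0,y0,x1,y1) in dict(roller=(232,178,250,206),weight=(268,208,288,234)).items():
    print(n,'mean abs diff',np.abs(p[y0:y1,x0:x1].astype(int)-a[y0:y1,x0:x1]).mean())
s=bot.read_state();print(s['t'],s['contact_force'].round(1),abs(s['dq']).max())
E
```

```text
roller mean abs diff 23.53174603174603
weight mean abs diff 4.852564102564102
27.7333 [0.3 0.1 1. ] 0.009708705536625823
```

View pics/end.png

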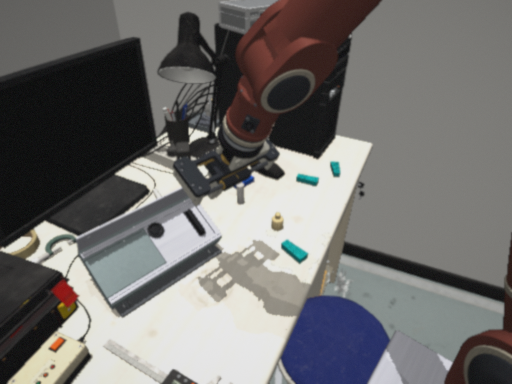

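The roller stands at (240,192) and the weight at (277,220), as at the start. The roller's difference score comes from the gripper in front of its background. The cover is closed and nothing is touched, so I'm handing in.

```bash
python3 -c "
from station import bot
print(bot.close_job())"
```

```text
the job is handed in; nothing more can be done
None
```

I laid the grey jaw insert in the pocket, slid the cover home and pushed the rivet pin flush. I handed in at about 27.7 s of the 53 s allowed; no verdict is reported.

**Tilt:** the moves have no tilt command, so I got the 30° by driving the arm up against its wrist limit. It was 2° off square to the deck for the placing and pushing. A first descent into the pocket was blocked by the other wrist limit, so I turned the tool half round and came down again.

**Last checks:**
- **Jaw insert:** before the cover went over it, the jaw lay flat. Its top was 17.7 mm above the floor (as on the desk), with no measurable slope and about 1–2 mm off centre.
- **Pin:** it moved at about 5 N and bottomed at 32 N. The depth reading then showed it level with its collar.
- **Cover:** that final hard push dragged the cover about 3 mm off home. I pushed it back against its stop, and the rib is back where it was when home (-21.7 mm against -21.8 mm).
- **Bystanders:** the roller and weight look unmoved. The roller's picture comparison was inconclusive because the gripper was behind it, so I judged it by eye.

**Disagreements and doubts:**
- The cover travelled about 115 mm, not 120, and my pocket frame was about 3 mm off in y. The cover's edge sat against the stop in the pictures.
- A wrist joint read 1.983 rad at the limit given as 1.98, which could count as passing its range.

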